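# Load the insole magazine and send the last down the chute

## Task

Set up the next lasting run: slide each insole plate up out of the wooden storage block and stand it fully down in the magazine pocket of its own colour and number, in number order from the lowest; a missing plate's pocket stays empty. When all the plates are in, set the yellow last on the upper end of the chute, toe downhill, let go of it, and then push it along the chute until its toe rests against the red stop. Leave the jar, the tin and the brush where they are.

Things in the scene. Friction and masses are not known exactly. Their poses are not given: they have to be found in the camera images.
- block: Fixed wooden storage block, 232 x 96 mm, 55 mm tall, on either side of the bench, with four vertical slots 60 mm apart along its x axis, each 8 mm wide (x), 72 mm long (y), 47 mm deep, floor 8 mm above the bench. The plates start in these slots, in any order; some slots may be empty. Origin: centre of its underside.
- magazine: Fixed grey steel magazine, 236 x 100 mm, 58 mm tall; pockets 1 to 4 stand 60 mm apart in order towards its +x. A pocket is 8 mm wide (x), 72 mm long (y), floor 8 mm above the bench, upright sides to 48 mm, then flared to a mouth 20 mm wide. Tabs beside it show its colour and, in black dots, its number. Origin: centre of its underside.
- plate1_center (a point): Centre of insole plate 1 (red, black dots: 1), half-way up: a stiff plate 140 mm tall (z), 62 mm wide (y), 5 mm thick (x), 80 g, standing on its square foot edge, rounded toe edge up. At the start it stands 47 mm deep in a slot, foot 8 mm and top 148 mm above the bench, loose enough to lean a few degrees. May be absent.
- plate2_center (a point): Centre of insole plate 2 (white, black dots: 2), half-way up: a stiff plate 140 mm tall (z), 62 mm wide (y), 5 mm thick (x), 80 g, standing on its square foot edge, rounded toe edge up. At the start it stands 47 mm deep in a slot, foot 8 mm and top 148 mm above the bench, loose enough to lean a few degrees. May be absent.
- plate3_center (a point): Centre of insole plate 3 (green, black dots: 3), half-way up: a stiff plate 140 mm tall (z), 62 mm wide (y), 5 mm thick (x), 80 g, standing on its square foot edge, rounded toe edge up. At the start it stands 47 mm deep in a slot, foot 8 mm and top 148 mm above the bench, loose enough to lean a few degrees. May be absent.
- plate4_center (a point): Centre of insole plate 4 (blue, black dots: 4), half-way up: a stiff plate 140 mm tall (z), 62 mm wide (y), 5 mm thick (x), 80 g, standing on its square foot edge, rounded toe edge up. At the start it stands 47 mm deep in a slot, foot 8 mm and top 148 mm above the bench, loose enough to lean a few degrees. May be absent.
- pocket1 (a point): Centre of the floor of magazine pocket number 1 (red tab, 1 dot), 8 mm above the bench; axes as the magazine's.
- pocket2 (a point): Centre of the floor of magazine pocket number 2 (white tab, 2 dots), 8 mm above the bench; axes as the magazine's.
- pocket3 (a point): Centre of the floor of magazine pocket number 3 (green tab, 3 dots), 8 mm above the bench; axes as the magazine's.
- pocket4 (a point): Centre of the floor of magazine pocket number 4 (blue tab, 4 dots), 8 mm above the bench; axes as the magazine's.
- deck: Floor of the fixed aluminium chute. Origin: on the floor, mid-width, at the face of the red stop (34 mm high) at the low end; x downhill (12 degrees below level), z normal to it, y across. It runs 290 mm uphill to an open end 96 mm above the bench (low end 36 mm), 70 mm wide between walls 25 mm high. Things set on it stay put until pushed.
- head (a point): Point on the chute's floor, in mid-width, 200 mm uphill of the stop: set the middle of the last's sole here.
- last: Yellow plastic last (foot form), loose on the bench, 280 g: foot 120 mm long (x, toe towards +x), 54 mm wide (y) with round toe and heel, 36 mm high; an ankle block rises from it. Origin: centre of its flat sole.
- last_ankle (a point): Centre of the last's ankle block, the place to grip it: 50 mm long (x), 38 mm wide (y), its top 82 mm above the sole. This point is 59 mm above the sole and 20 mm behind the middle, axes as the last's.
- last_toe (a point): Foremost point of the last's toe, 60 mm ahead of the middle, 18 mm above the sole.
- jar: Bystander: glass jar with a steel cap, 64 mm wide, 85 mm tall, beyond the work. Origin: centre of its underside.
- tin: Bystander: green tin, 70 mm wide, 75 mm tall, beyond the work. Origin: centre of its underside.
- brush: Bystander: glue brush 160 mm long lying on the bench beyond the work. Leave alone.
There are look-alikes about, which are no part of the job. Of the things that look like the part that bears plate1_center, the middle-sized one is meant.

How it is judged:
On the way, in this order (a step that is already met when the one before it is completed fails the run):
1. plate 1 (red) stands fully down in pocket 1 (horizontal distance between plate1_center and pocket1 below 0.014 m and z of plate1_center in the frame of pocket1 between 0.064 and 0.075 m and angle between plate1_center's own z axis and vertical below 0.15 rad), for 0.2 s.
2. plate 2 (white) stands fully down in pocket 2 (horizontal distance between plate2_center and pocket2 below 0.014 m and z of plate2_center in the frame of pocket2 between 0.064 and 0.075 m and angle between plate2_center's own z axis and vertical below 0.15 rad), for 0.2 s.
3. plate 3 (green) stands fully down in pocket 3 (horizontal distance between plate3_center and pocket3 below 0.014 m and z of plate3_center in the frame of pocket3 between 0.064 and 0.075 m and angle between plate3_center's own z axis and vertical below 0.15 rad), for 0.2 s.
4. plate 4 (blue) stands fully down in pocket 4 (horizontal distance between plate4_center and pocket4 below 0.014 m and z of plate4_center in the frame of pocket4 between 0.064 and 0.075 m and angle between plate4_center's own z axis and vertical below 0.15 rad), for 0.2 s.
5. the last sits on the chute's floor at the upper end, toe downhill, let go (z of last in the frame of deck between -0.01 and 0.01 m and y of last in the frame of deck between -0.02 and 0.02 m and x of last_toe in the frame of deck between -0.2 and -0.1 m and x of last in the frame of deck below -0.155 m and contact force between the fingers and last below 0.2 N), for 0.2 s.
6. the last slides down the middle of the chute on its floor (z of last in the frame of deck between -0.01 and 0.01 m and y of last in the frame of deck between -0.02 and 0.02 m and x of last_toe in the frame of deck between -0.09 and -0.02 m), for 0.04 s.
7. the last's toe rests against the stop (z of last in the frame of deck between -0.01 and 0.01 m and y of last in the frame of deck between -0.02 and 0.02 m and x of last_toe in the frame of deck above -0.006 m and angle between the x axis of last and the x axis of deck, either way round below 0.2 rad), for 0.2 s.
At the end, for the whole second after the job is handed in: Every plate that is present stands upright in the pocket of its own number (centre within 14 mm of the pocket's, foot within 5 mm of its floor, tilt under 0.15 rad), and the last lies on the chute's floor, toe downhill, its toe within 6 mm of the stop, at rest (all of step 1 and all of step 2 and all of step 3 and all of step 4 and all of step 7 and linear speed of last below 0.02 m/s); the robot touches nothing.
It fails at once if the jar is moved more than 20 mm (distance of jar from where it was at the start of the episode above 0.02 m).
It fails at once if the tin is moved more than 20 mm (distance of tin from where it was at the start of the episode above 0.02 m).
It fails at once if the brush is moved more than 20 mm (distance of brush from where it was at the start of the episode above 0.02 m).
Of plate1, plate2, plate3, plate4 only 3 to 4 are there at a start; the rules pass over those that are not, and their reading is None.
At some moment in a run one of last may be knocked a few centimetres aside while the robot is not near it.
It also fails if it takes over 210 s, if anything falls off the work surface, if the arm or the gripper's body presses on something with over 40 N, if the wrist force passes 120 N, or if a joint passes its speed limit or range.

## Robot

A 6-joint arm with a two-finger parallel gripper is mounted at the origin on the work surface. World frame = base frame: x ahead of the robot, y to its left, z up, the work surface at z = 0. Lengths are in m, angles in rad, forces in N, time in s.
With the tool pointing down it reaches from about 0.35 to 0.875 m from the base axis. Payload 4.2 kg.
Tool frame: the origin (TCP) lies at the centre of the arm's flange, where the gripper is bolted on; the fingertips stand 182 mm ahead of it and the grasp point (between the pads) lies 164 mm ahead of it (arm.tcp_to_grasp is the distance from the TCP to the grasp point, in m); z points along the fingers, y is the direction in which the jaws open and shut (so a half turn about z gives the same grasp; the last joint's range is limited). The gripper opens to 87 mm and grips with 3 to 60 N. Pads are 19 mm wide; open, the fingers measure 117 mm over their backs; the gripper's body (75 mm by 190 mm) begins 51 mm behind the grasp point.
Start: joints at [1.607, 0.385, 0.008, 0, -1.194, -0.259], TCP at [0.138, 0.61, 0.405] pointing down, gripper open.
Joint ranges: [-3.14, 3.14], [-1.21, 2.06], [-1.07, 1.41], [-3.16, 2.05], [-2.99, -0.16], [-3.1, 3.1]. Speed limits (rad/s): [2.79, 2.79, 3.14, 3.14, 3.14, 3.14].

## Interface

Orientations are given as a rotation vector (axis times angle).
In Python, from workcell import arm gives the robot as it stands.
- The arm moves only by the tool send_rows, never from a script. Its argument "steps" is a list of rows, each a list of 3 entries, a list of its own where there are three numbers: the opening, from 0 (shut) to 1 (fully open), then the shift along the world's x, y, z in units of 40 mm (1.0 is 40 mm), then the turn, a rotation vector about the world's x, y, z in units of 8 degrees (1.0 is 8 degrees). A call has 1 to 10 rows; each row is the pose to reach, as a shift and turn from the pose commanded when the call began; what a row does not reach only later rows make up. A row lasts 1/10 s, in which the tool goes at most 50 mm and 8.59 degrees, less where a joint would pass 70% of its speed; a pose out of reach is approached as far as the arm can. A call with a gripper value outside its range is refused whole. The fingers move at their own pace and stop on an object; "squeeze" is the grip in N (left out, the last holds). Time passes only in rows, so rows that repeat a pose let the fingers close. It gives the time, the measured TCP pose, the force and the opening at its end, in the units of the state.
- arm.read_state(): the state, without advancing time (a new reading comes with each control period).
- arm.grab_frame(name): name is "scene" or "top" or "wrist"; returns the picture (384x512x3 uint8, red, green, blue); there is no depth.
- arm.camera_info(name): a dict with "vfov" (degrees; the focal length in pixels is half the picture's height over the tangent of half this angle, whatever the lens; pixels are square), "cx", "cy" (the principal point, pixels), "D" ([k1, k2, p1, p2, k3] as OpenCV has them; the pictures are not rectified), "eye" and "attitude" of the camera in the world. Camera axes: x right, y down, z forward; pixel columns grow to the right and rows downward; lengths in m; the calibration is good to about 2 mm. A picture is of the moment at which its call begins: read the wrist's pose just before it. camera_info takes no time and is no camera call; for the wrist camera it gives the pose at the moment of the call.
- arm.hand_in(): hands the job in, once; it reports no verdict.
The state is a dict: "time": time; "joint_pos": joint angles; "qvel": joint speeds; "tau": joint torques, N m; "tcp_pos": TCP position; "eef_rot": TCP orientation; "contact_force": force on the tool from outside, world axes, zero at the start; "ft_torque": the same for the moment, N m; "grip_width": finger opening in m.
Only numpy, scipy, OpenCV 4.12 (cv2) and the standard library are available. Lean on these libraries where they do the work, as an engineer would, in place of code of your own. Each camera call takes 0.05 s, during which the arm holds its last target. There are 200 camera calls.

## Working session

There is one attempt and no reset: what is moved stays moved. The work goes in short steps, Python scripts to look and compute and a tool call to move; the robot and the scene stay as the last step left them, time stands still between calls to the robot, and variables do not carry over. Pictures are saved under pics/ and viewed, about 12 in all and at most 16, crops included, and the job is handed in when it is done.

Besides the shell and the picture viewer there is one more tool, called after ">>>" by a JSON object that holds its "api" and its "payload", one argument or row to a line. send_rows: Moves the arm, as the interface text tells. Its arguments: {"type":"object","properties":{"steps":{"type":"array"},"squeeze":{"type":"number"}},"required":["steps"]}

```bash
mkdir -p pics; ls
cat > h.py <<'E'
import numpy as np, cv2
from scipy.spatial.transform import Rotation as R
from workcell import arm
def cam(n):
    i=arm.camera_info(n); f=192/np.tan(np.radians(i['vfov'])/2)
    K=np.array([[f,0,i['cx']],[0,f,i['cy']],[0,0,1.]])
    a=np.array(i['attitude'],float)
    M=a if a.shape==(3,3) else R.from_rotvec(a).as_matrix()
    return K,np.array(i['D'],float),np.array(i['eye'],float),M
def rays(c,px):
    K,D,e,M=c
    p=cv2.undistortPoints(np.array(px,float).reshape(-1,1,2),K,D).reshape(-1,2)
    return e,np.c_[p,np.ones(len(p))]@M.T
def onz(c,px,z):
    e,d=rays(c,px); return e+d*((z-e[2])/d[:,2])[:,None]
def proj(c,P):
    K,D,e,M=c
    return cv2.projectPoints(((np.atleast_2d(P)-e)@M).reshape(-1,1,3),np.zeros(3),np.zeros(3),K,D)[0].reshape(-1,2)
E
python3 - <<'E'
from h import *
print(arm.read_state()); 
for n in ['scene','top','wrist']:
    print(n,arm.camera_info(n)); im=arm.grab_frame(n); cv2.imwrite(f'pics/{n}0.png',im[:,:,::-1])
t=cv2.imread('pics/top0.png'); s=cv2.imread('pics/scene0.png')
cv2.imwrite('pics/t.png',cv2.resize(t,(800,600),interpolation=cv2.INTER_CUBIC))
cv2.imwrite('pics/s.png',cv2.resize(s,(800,600),interpolation=cv2.INTER_CUBIC))
E
```

```text
pics
{'time': 0.0, 'joint_pos': array([ 1.60656063e+00,  3.85565998e-01,  6.60811414e-03, -5.21303648e-04,
       -1.19401365e+00, -2.58595090e-01]), 'qvel': array([-0.00054108,  0.0003802 , -0.00084008, -0.00067762,  0.00082595,
        0.00096888]), 'tau': array([ 2.83865293e-04, -3.90660560e+01,  1.87398165e+01,  4.21975493e+00,
        1.09003464e-02, -1.98396319e-04]), 'tcp_pos': array([0.13803977, 0.60934762, 0.40364323]), 'eef_rot': array([ 3.11987135e+00, -3.49350963e-01, -2.51615606e-04]), 'contact_force': array([-0.85442078,  0.35506466,  1.16597688]), 'ft_torque': array([-0.00293983,  0.03517205,  0.0108937 ]), 'grip_width': 0.08725978961911679}
scene {'vfov': 42.2943596317374, 'cx': 246.59463299358174, 'cy': 194.01650111214747, 'D': array([-0.15906556,  0.        ,  0.        ,  0.        ,  0.        ]), 'eye': array([1.32982493, 0.63067329, 0.95250465]), 'attitude': array([-1.12480216, -2.30204765,  1.06780889])}
top {'vfov': 50.701972237873264, 'cx': 256.0176643543534, 'cy': 198.24943808809735, 'D': array([-0.06820505,  0.        ,  0.        ,  0.        ,  0.        ]), 'eye': array([ 0.41520731, -0.00274242,  1.02430397]), 'attitude': array([-2.16100699,  2.16734553, -0.12719773])}
wrist {'vfov': 67.70325830807684, 'cx': 253.2114129580391, 'cy': 188.56156430010086, 'D': array([0.00952184, 0.        , 0.        , 0.        , 0.        ]), 'eye': array([0.21335422, 0.59245411, 0.38452157]), 'attitude': array([ 1.83617388, -2.30123763, -0.32678902])}
```

View pics/t.png

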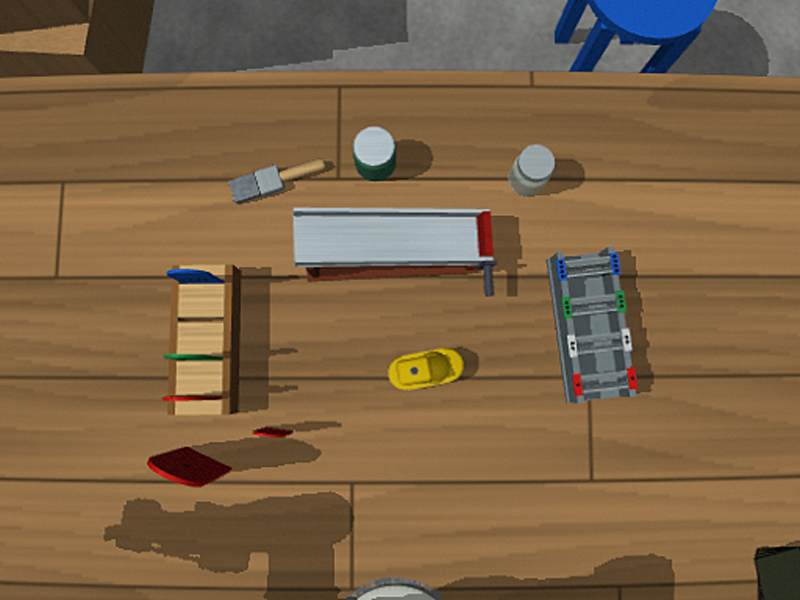

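View pics/s.png

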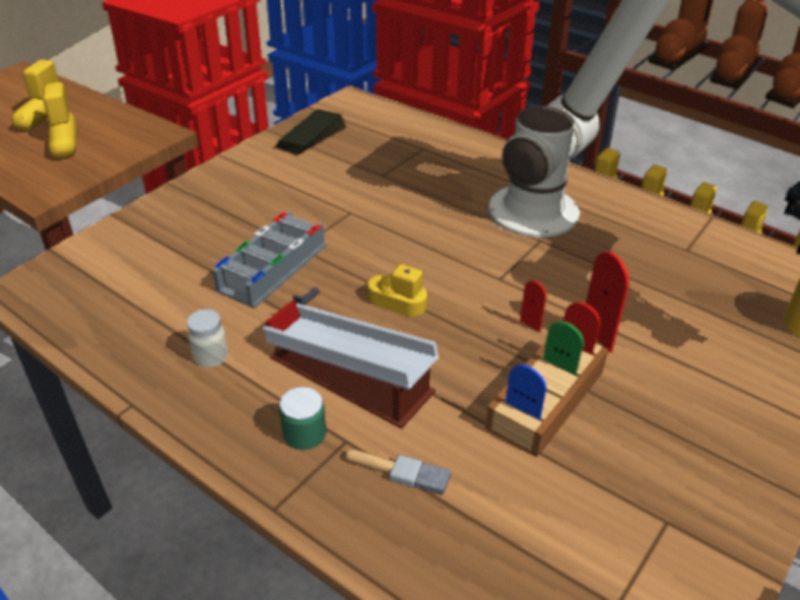

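Top view: block at left holds blue (195,275), an empty slot (200,318), green (195,356) and red (193,398). The magazine is at (597,325), red pocket nearest the robot, and white plate 2 is absent.
Red candidates in the top view: large (190,465), small (272,432) and the one in the block (193,398). The one in the block fits, being middle-sized. I'll confirm it in an enlarged crop while measuring.

Run:
```python
from h import *
t=cv2.imread('pics/top0.png'); s=cv2.imread('pics/scene0.png')
def crop(im,x0,y0,w,h,k): return cv2.resize(im[y0:y0+h,x0:x0+w],None,fx=k,fy=k,interpolation=cv2.INTER_CUBIC)
m=np.zeros((600,800,3),np.uint8)
a=crop(t,85,160,125,160,3.75); m[:600,:469]=a[:600,:469]   # x=85+u/3.75 y=160+v/3.75
b=crop(s,300,150,120,150,2.7); m[:405,472:796]=b
c=crop(t,235,210,80,60,2.4*1.0); m[410:410+c.shape[0],472:472+c.shape[1]]=c
cv2.imwrite('pics/m1.png',m)
m=np.zeros((600,800,3),np.uint8)
b=crop(t,345,150,80,112,5); m[:560,:400]=b  # x=345+u/5,y=150+v/5
c=crop(t,180,125,145,70,2.75); m[:192,401:800]=c[:192,:399]
d=crop(t,240,215,66,42,6); m[200:452,401:797]=d
cv2.imwrite('pics/m2.png',m)
def hsv(im,lo,hi):
    return cv2.inRange(cv2.cvtColor(im,cv2.COLOR_BGR2HSV),lo,hi)
for n,im in(('top',t),('scene',s)):
    H=dict(red=hsv(im,(0,170,60),(6,255,255))|hsv(im,(175,170,60),(180,255,255)),green=hsv(im,(50,120,40),(80,255,255)),blue=hsv(im,(105,140,60),(125,255,255)),yellow=hsv(im,(22,150,90),(32,255,255)))
    for k,v in H.items():
        N,_,st,ce=cv2.connectedComponentsWithStats(v)
        print(n,k,[(*st[i].tolist(),*ce[i].round(1).tolist()) for i in range(1,N) if 12<st[i,4]<4000])
```

```text
top red [(305, 135, 11, 29, 237, 310.2, 149.8), (401, 235, 7, 14, 70, 404.4, 241.7), (366, 239, 7, 14, 65, 369.3, 246.0), (104, 254, 27, 3, 63, 115.9, 254.7), (162, 276, 20, 4, 45, 171.4, 277.8), (94, 294, 49, 18, 166, 113.7, 304.7)]
top green [(227, 96, 26, 19, 184, 240.4, 107.9), (394, 186, 7, 14, 68, 397.1, 192.7), (359, 190, 7, 14, 68, 362.4, 196.3), (105, 227, 34, 3, 86, 120.3, 228.0)]
top blue [(355, 0, 104, 47, 2809, 406.2, 16.9), (390, 162, 7, 14, 61, 393.2, 168.6), (356, 165, 7, 15, 62, 358.9, 172.1), (107, 172, 36, 9, 219, 123.0, 176.4)]
top yellow [(248, 223, 49, 27, 959, 272.1, 235.9)]
scene red [(361, 0, 4, 11, 25, 362.8, 5.0), (359, 13, 6, 22, 54, 360.6, 23.6), (92, 105, 16, 18, 178, 99.5, 113.5), (175, 136, 8, 5, 19, 178.6, 138.2), (30, 141, 15, 16, 103, 37.2, 148.9), (198, 144, 7, 5, 17, 200.9, 146.1), (361, 161, 42, 65, 1531, 385.0, 193.3), (333, 179, 17, 33, 406, 341.1, 194.7), (170, 193, 21, 18, 203, 181.5, 202.1), (175, 228, 11, 6, 17, 180.4, 230.2), (255, 240, 20, 30, 171, 262.6, 255.3)]
scene green [(174, 163, 8, 7, 23, 177.4, 165.8), (349, 206, 24, 33, 567, 360.6, 221.0), (182, 264, 25, 22, 266, 195.2, 275.4)]
scene blue [(172, 0, 70, 77, 3845, 204.8, 31.7), (139, 165, 8, 6, 20, 142.4, 167.4), (160, 174, 9, 7, 32, 164.4, 176.9), (324, 233, 25, 34, 596, 336.4, 249.2), (0, 377, 5, 7, 21, 1.3, 380.9)]
scene yellow [(8, 38, 40, 63, 1310, 30.3, 68.6), (382, 95, 14, 18, 182, 388.7, 103.3), (412, 106, 14, 19, 181, 418.9, 114.4), (443, 117, 15, 20, 179, 450.4, 125.9), (476, 129, 15, 20, 182, 483.0, 138.0), (235, 170, 38, 32, 862, 255.4, 186.1)]
```

View pics/m1.png

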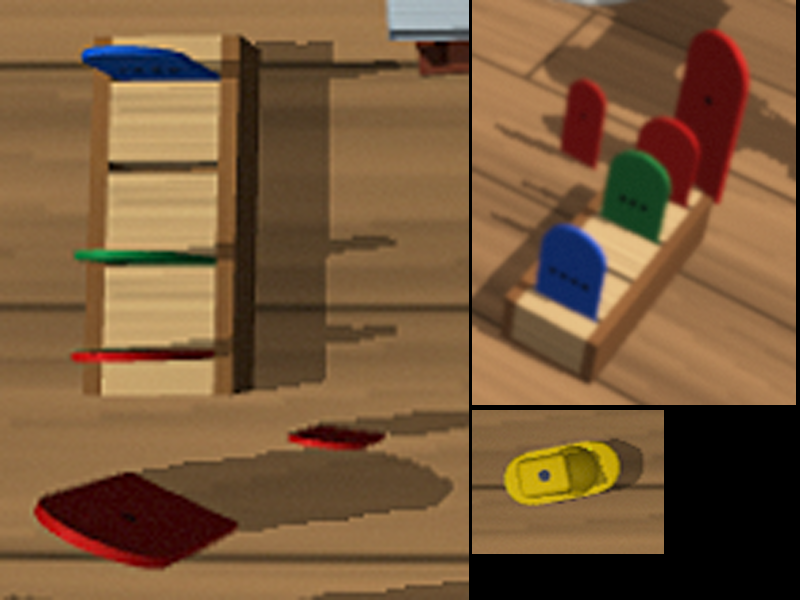

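View pics/m2.png

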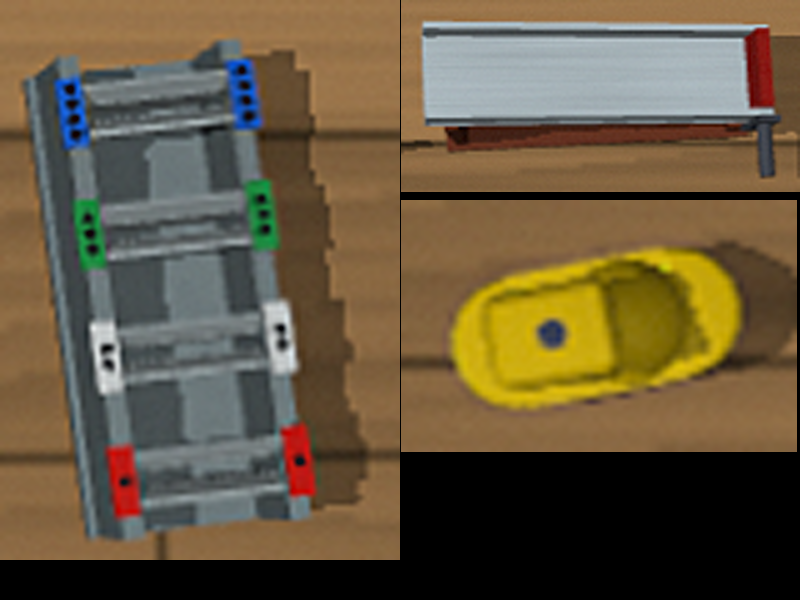

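The crop confirms it: of the red plates, the small one at (585,120) and the big one at (712,110) stand loose on the bench. The middle-sized one at (668,155) is in the block with one dot, so it is plate 1. The last points toe right (−y), the same as the chute's downhill direction.

Run:
```python
from h import *
T=cam('top');S=cam('scene')
np.set_printoptions(precision=4,suppress=True)
m1=lambda u,v:(85+u/3.75-.4,160+v/3.75-.4)
m2=lambda u,v:(345+u/5-.4,150+v/5-.4)
bc=onz(T,[m1(95,38),m1(240,37),m1(237,392),m1(84,393)],.055)
print('block corners',bc,bc.mean(0),'dims',np.linalg.norm(np.diff(bc,axis=0),axis=1))
st=onz(T,[m1(162,165),m1(145,258),m1(145,356)],.055);print('slot2 c',st[0])
tabs=onz(T,[(404.4,241.7),(369.3,246),(397.1,192.7),(362.4,196.3),(393.2,168.6),(358.9,172.1)],.058).reshape(3,2,3)
p=tabs.mean(1);print('pockets1,3,4',p,'sp',np.linalg.norm(p[2]-p[0]),np.linalg.norm(p[1]-p[0]),'yaw x',np.degrees(np.arctan2(*(p[2]-p[0])[[1,0]])),'yaw tabs',np.degrees(np.arctan2(*(tabs[:,0]-tabs[:,1]).sum(0)[[1,0]])))
# plates two view: triangulate top: mask topmost; use dots? line from top edge in top view z=.148
for n,px in dict(red=[(104,254.7),(131,254)],green=[(105,228),(139,228)],blue=[(107,172.5),(125,171.5)]).items():
    print(n,onz(T,px,.148),onz(T,px,.148-.02))
def tri(a,b):
    e1,d1=rays(T,[a]);e2,d2=rays(S,[b]);A=np.c_[d1[0],-d2[0]];x,*_=np.linalg.lstsq(A,e2-e1,rcond=None)
    q1=e1+d1[0]*x[0];q2=e2+d2[0]*x[1];return (q1+q2)/2,np.linalg.norm(q1-q2)
# scene tops at z=.148 apex
sc=lambda u,v:(300+(u-472)/2.7-.3,150+v/2.7-.3)
for n,(u,v) in dict(red=(667,118),green=(637,152),blue=(571,226),big=(712,30),small=(583,80)).items(): print(n,'scene apex z148',onz(S,[sc(u,v)],.148)[0])
print('small base',onz(S,[sc(563,152),sc(598,167)],0),'big base',onz(S,[sc(718,203)],0), onz(T,[m1(130,473),m1(237,525)],0))
print('big top tri',tri(m1(90,545),sc(712,30)),'small',tri(m1(318,445),sc(583,80)))
print('last ankle top',onz(T,[(264.7,236.8)],.082), 'corners',onz(T,[(240+(u-401)/6-.4,215+(v-200)/6-.4) for u,v in[(490,300),(605,285),(620,372),(500,388)]],.082))
print('foot ends',onz(T,[(240+(u-401)/6-.4,215+(v-200)/6-.4) for u,v in[(452,340),(741,300)]],.018))
c2=lambda u,v:(180+(u-401)/2.75-.3,125+v/2.75-.3)
print('deck low',onz(T,[c2(745,30),c2(745,108)],.036),'high',onz(T,[c2(424,35),c2(424,117)],.096),'walltop corners',onz(T,[c2(424,23),c2(424,124)],.12))
```

```text
block corners [[0.5975 0.3512 0.055 ]
 [0.5977 0.2556 0.055 ]
 [0.3694 0.2516 0.055 ]
 [0.3683 0.3501 0.055 ]] [0.4832 0.3021 0.055 ] dims [0.0957 0.2283 0.0985]
slot2 c [0.5141 0.304  0.055 ]
pockets1,3,4 [[ 0.4153 -0.3188  0.058 ]
 [ 0.5343 -0.3058  0.058 ]
 [ 0.5936 -0.299   0.058 ]] sp 0.17935826352702852 0.11963906801150473 yaw x 6.32104905293933 yaw tabs -84.02582744074157
red [[0.3936 0.3235 0.148 ]
 [0.3953 0.2643 0.148 ]] [[0.3931 0.3309 0.128 ]
 [0.3949 0.2704 0.128 ]]
green [[0.4513 0.3233 0.148 ]
 [0.4514 0.2483 0.148 ]] [[0.4522 0.3307 0.128 ]
 [0.4522 0.254  0.128 ]]
blue [[0.5739 0.3236 0.148 ]
 [0.5759 0.2833 0.148 ]] [[0.5775 0.331  0.128 ]
 [0.5795 0.2898 0.128 ]]
red scene apex z148 [0.3911 0.2935 0.148 ]
green scene apex z148 [0.4513 0.2936 0.148 ]
blue scene apex z148 [0.5706 0.2938 0.148 ]
big scene apex z148 [0.2366 0.2665 0.148 ]
small scene apex z148 [0.3901 0.2021 0.148 ]
small base [[ 0.3387  0.168   0.    ]
 [ 0.3366  0.2098 -0.    ]] big base [[0.3085 0.3371 0.    ]] [[0.3127 0.3373 0.    ]
 [0.2789 0.2644 0.    ]]
big top tri (array([0.2959, 0.2901, 0.1946]), np.float64(0.008042606410048211)) small (array([0.343 , 0.1846, 0.1103]), np.float64(0.007672342817245593))
last ankle top [[ 0.4333 -0.0259  0.082 ]] corners [[ 0.4461 -0.0021  0.082 ]
 [ 0.4518 -0.0466  0.082 ]
 [ 0.4182 -0.0522  0.082 ]
 [ 0.4123 -0.0059  0.082 ]]
foot ends [[ 0.4318  0.0136  0.018 ]
 [ 0.4479 -0.1058  0.018 ]]
deck low [[ 0.6862 -0.1289  0.036 ]
 [ 0.6138 -0.1276  0.036 ]] high [[0.6661 0.1535 0.096 ]
 [0.5948 0.1522 0.096 ]] walltop corners [[0.6699 0.1496 0.12  ]
 [0.5843 0.148  0.12  ]]
```

Pocket spacing (119.6 and 179.4 mm) and block size both agree with the text. I'll grip the plates by their 62 mm side edges, with the jaws along y. That centres y and keeps clear of the 195 mm look-alike. Moving above plate 1 now.

>>> {"api": "send_rows", "payload": {
  "steps": [
    [1,[6.375,-7.85,0],[0,0,1.69]],
    [1,[6.375,-7.85,0],[0,0,1.69]],
    [1,[6.375,-7.85,0],[0,0,1.69]],
    [1,[6.375,-7.85,0],[0,0,1.69]],
    [1,[6.375,-7.85,0],[0,0,1.69]],
    [1,[6.375,-7.85,0],[0,0,1.69]],
    [1,[6.375,-7.85,0],[0,0,1.69]],
    [1,[6.375,-7.85,0],[0,0,1.69]],
    [1,[6.375,-7.85,0],[0,0,1.69]],
    [1,[6.375,-7.85,0],[0,0,1.69]]
  ],
  "squeeze": 25
}}

```text
time: 1.15
tcp_pos: [0.3937, 0.2943, 0.4046]
eef_rot: [3.141, 0.016, -0.0]
contact_force: [-0.5, 0.5, 0.3]
grip_width: 0.0872
```

```bash
cat >> h.py <<'E'
def st():
    s=arm.read_state(); Q=R.from_rotvec(s['eef_rot']).as_matrix()
    jy=Q[:,1]*np.sign(Q[1,1]); g=s['tcp_pos']+.164*Q[:,2]
    print('t',round(s['time'],2),'grasp',g.round(4),'zax',Q[:,2].round(3),'jaw yaw',np.degrees(np.arctan2(-jy[0],jy[1])).round(2),'F',s['contact_force'].round(1),'w',round(s['grip_width'],4),'j',s['joint_pos'].round(2))
    return s,g
E
python3 - <<'E'
from h import *
st(); W=cam('wrist'); im=arm.grab_frame('wrist'); cv2.imwrite('pics/w1.png',im[:,:,::-1]); print(W[2],W[3].round(3))
cv2.imwrite('pics/w1b.png',cv2.resize(im[:,:,::-1],(800,600)))
E
```

```text
t 1.15 grasp [0.3937 0.2943 0.2406] zax [-0. -0. -1.] jaw yaw 0.57 F [-0.5  0.5  0.3] w 0.0872 j [ 0.97  0.16 -0.31 -0.   -1.1   0.61]
[0.47097294 0.29530837 0.38530841] [[ 0.01  -0.96  -0.281]
 [-1.    -0.009 -0.004]
 [ 0.001  0.281 -0.96 ]]
```

View pics/w1b.png

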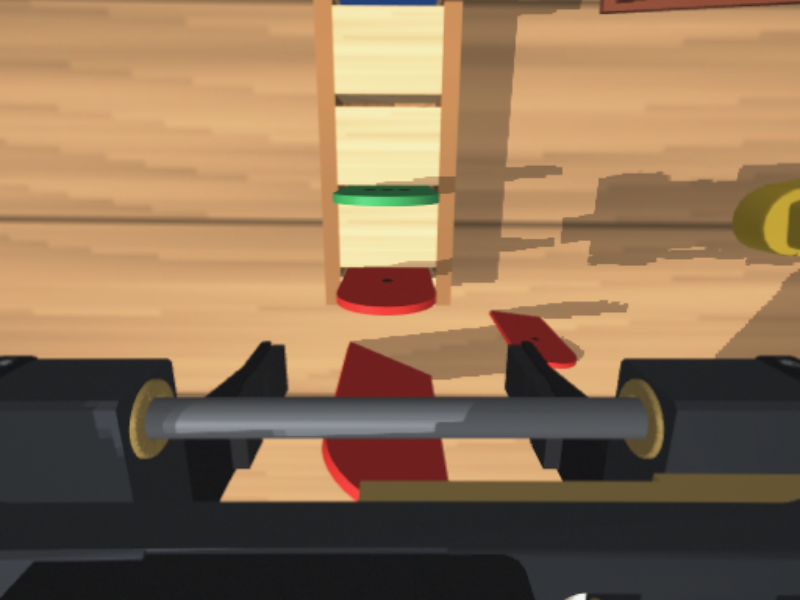

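The wrist view shows plate 1 upright in its slot at (387,290), slightly left of the jaw middle. The big look-alike, base at (390,360), is clear of the fingers.

Run:
```python
from h import *
np.set_printoptions(precision=4,suppress=True)
W=cam('wrist'); k=.64
f=lambda *p:[(u*k-.2,v*k-.2) for u,v in p]
print('base red',onz(W,f((342,268),(433,268)),.055),'apex',onz(W,f((387,314)),.148),'wide',onz(W,f((337,290),(437,290)),.12))
print('green base',onz(W,f((338,185),(437,185)),.055),'green top',onz(W,f((386,206)),.148),onz(W,f((333,194),(439,194)),.13))
print('block sides z55',onz(W,f((330,280),(452,280),(320,60),(461,60)),.055),'slot2',onz(W,f((333,100),(440,100)),.055))
print('big base',onz(W,f((348,343),(432,377)),0))
```

```text
base red [[0.3944 0.336  0.055 ]
 [0.3952 0.2672 0.055 ]] apex [[0.3897 0.3002 0.148 ]] wide [[0.3954 0.3316 0.12  ]
 [0.3961 0.27   0.12  ]]
green base [[0.4553 0.3374 0.055 ]
 [0.4562 0.2664 0.055 ]] green top [[0.4492 0.3011 0.148 ]] [[0.4539 0.331  0.13  ]
 [0.4545 0.2719 0.13  ]]
block sides z55 [[0.3849 0.3453 0.055 ]
 [0.386  0.2524 0.055 ]
 [0.5359 0.3473 0.055 ]
 [0.537  0.2535 0.055 ]] slot2 [[0.5115 0.3394 0.055 ]
 [0.5124 0.2665 0.055 ]]
big base [[0.3106 0.3386 0.    ]
 [0.2768 0.2596 0.    ]]
```

>>> {"api": "send_rows", "payload": {
  "steps": [
    [1,[-0.03,0.15,0],[0,0,0]],
    [1,[-0.03,0.15,-1.0],[0,0,0]],
    [1,[-0.03,0.15,-2.0],[0,0,0]],
    [1,[-0.03,0.15,-2.8],[0,0,0]],
    [1,[-0.03,0.15,-3.4],[0,0,0]],
    [1,[-0.03,0.15,-3.4],[0,0,0]],
    [0.55,[-0.03,0.15,-3.4],[0,0,0]],
    [0.55,[-0.03,0.15,-3.4],[0,0,0]],
    [0.55,[-0.03,0.15,-3.4],[0,0,0]],
    [0.55,[-0.03,0.15,-3.4],[0,0,0]]
  ]
}}

```text
time: 2.2
tcp_pos: [0.3919, 0.3018, 0.2699]
eef_rot: [-3.14, -0.021, -0.002]
contact_force: [-0.4, -1.1, 1.0]
grip_width: 0.0632
```

Run:
```python
from h import *
st()
```

```text
t 2.2 grasp [0.3922 0.3021 0.1059] zax [ 0.001  0.002 -1.   ] jaw yaw 0.77 F [-0.4 -1.1  1. ] w 0.0632 j [ 0.99  0.31 -0.49  0.   -0.77  0.6 ]
```

>>> {"api": "send_rows", "payload": {
  "steps": [
    [0.5,[0,0,0],[0,0,0]],
    [0.5,[0,0,0],[0,0,0]],
    [0.5,[0,0,0.5],[0,0,0]],
    [0.5,[0,0,1.2],[0,0,0]],
    [0.5,[0,0,2.0],[0,0,0]],
    [0.5,[0,0,2.9],[0,0,0]],
    [0.5,[0,0,3.8],[0,0,0]],
    [0.5,[0,0,4.2],[0,0,0]],
    [0.5,[0,0,4.2],[0,0,0]],
    [0.5,[0,0,4.2],[0,0,0]]
  ]
}}

```text
time: 3.2
tcp_pos: [0.3915, 0.3011, 0.4356]
eef_rot: [3.141, 0.02, -0.003]
contact_force: [0.1, -0.1, -1.4]
grip_width: 0.0618
```

Run:
```python
from h import *
st(); im=arm.grab_frame('wrist')[:,:,::-1];s=arm.grab_frame('scene')[:,:,::-1]; cv2.imwrite('pics/w2.png',im)
m=np.hstack([cv2.resize(im[190:384],(400,152)),np.zeros((152,400,3),np.uint8)])
c=cv2.resize(s[60:280,280:460],None,fx=2,fy=2)
m=np.zeros((440,800,3),np.uint8); m[:,:360]=c; w=cv2.resize(im,(440,330)); m[:330,360:]=w
cv2.imwrite('pics/c2.png',m)
```

```text
t 3.2 grasp [0.3912 0.301  0.2716] zax [-0.002 -0.001 -1.   ] jaw yaw 0.72 F [ 0.1 -0.1 -1.4] w 0.0618 j [ 0.98  0.14 -0.25 -0.   -1.18  0.6 ]
```

View pics/c2.png

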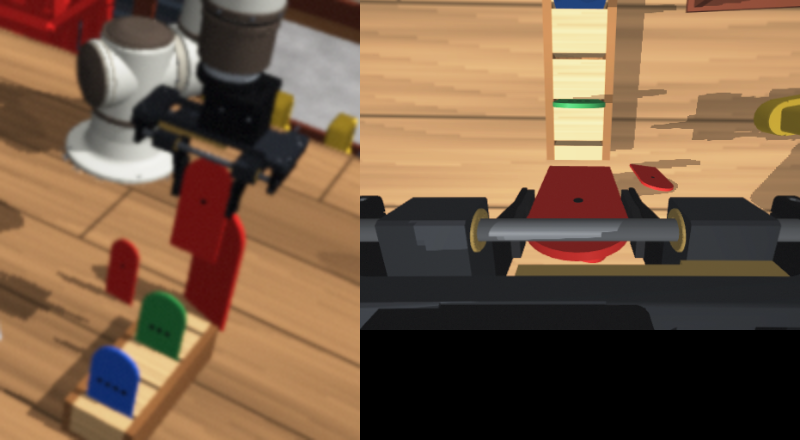

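Plate 1 is held upright and clear (wrist 578,205), and the look-alikes haven't moved. Carrying it to the magazine.

>>> {"api": "send_rows", "payload": {
  "steps": [
    [0.5,[0.6,-15.5,0],[0,0,0.68]],
    [0.5,[0.6,-15.5,0],[0,0,0.68]],
    [0.5,[0.6,-15.5,0],[0,0,0.68]],
    [0.5,[0.6,-15.5,0],[0,0,0.68]],
    [0.5,[0.6,-15.5,0],[0,0,0.68]],
    [0.5,[0.6,-15.5,0],[0,0,0.68]],
    [0.5,[0.6,-15.5,0],[0,0,0.68]],
    [0.5,[0.6,-15.5,0],[0,0,0.68]],
    [0.5,[0.6,-15.5,0],[0,0,0.68]],
    [0.5,[0.6,-15.5,0],[0,0,0.68]]
  ]
}}

```text
time: 4.3
tcp_pos: [0.4106, -0.2001, 0.4354]
eef_rot: [-3.136, -0.17, 0.004]
contact_force: [1.4, 1.6, 0.1]
grip_width: 0.0615
```

Run:
```python
from h import *
st()
```

```text
t 4.3 grasp [ 0.4102 -0.2001  0.2714] zax [-0.002  0.001 -1.   ] jaw yaw 6.19 F [1.4 1.6 0.1] w 0.0615 j [-0.1   0.07 -0.33 -0.   -1.17  1.78]
```

>>> {"api": "send_rows", "payload": {
  "steps": [
    [0.5,[0.12,-1.2,0],[0,0,0]],
    [0.5,[0.12,-2.2,0],[0,0,0]],
    [0.5,[0.12,-2.96,0],[0,0,0]],
    [0.5,[0.12,-2.96,0],[0,0,0]],
    [0.5,[0.12,-2.96,0],[0,0,0]],
    [0.5,[0.12,-2.96,0],[0,0,0]]
  ]
}}

```text
time: 4.9
tcp_pos: [0.4159, -0.3159, 0.4358]
eef_rot: [-3.136, -0.171, 0.003]
contact_force: [-0.6, -0.2, -1.2]
grip_width: 0.0616
```

Run:
```python
from h import *
np.set_printoptions(precision=4,suppress=True)
s,g=st(); W=cam('wrist'); im=arm.grab_frame('wrist')[:,:,::-1]; cv2.imwrite('pics/w3.png',im); cv2.imwrite('pics/w3b.png',cv2.resize(im,(800,600)))
def hsv(lo,hi): return cv2.inRange(cv2.cvtColor(im,cv2.COLOR_BGR2HSV),lo,hi)
for k,v in dict(green=hsv((50,110,40),(80,255,255)),blue=hsv((105,140,60),(125,255,255)),red=hsv((0,150,50),(6,255,255))|hsv((175,150,50),(180,255,255))).items():
    N,_,q,ce=cv2.connectedComponentsWithStats(v)
    for i in range(1,N):
        if q[i,4]>25: print(k,q[i],ce[i].round(1),onz(W,[ce[i]],.058)[0])
```

```text
t 4.9 grasp [ 0.4156 -0.3157  0.2718] zax [-0.002  0.001 -1.   ] jaw yaw 6.23 F [-0.6 -0.2 -1.2] w 0.0616 j [-0.34  0.19 -0.19 -0.   -1.2   2.02]
green [217  51  11  32 280] [222.2  66.5] [ 0.5303 -0.267   0.058 ]
green [291  51  11  32 281] [296.1  66.6] [ 0.5394 -0.3521  0.058 ]
blue [215   0  12  26 210] [220.6  12.8] [ 0.5845 -0.2611  0.058 ]
blue [293   0  12  26 227] [298.2  13.1] [ 0.5934 -0.3462  0.058 ]
red [220 155  10  27 233] [224.7 168. ] [ 0.411  -0.2795  0.058 ]
red [288 155  10  27 242] [292.4 168. ] [ 0.4203 -0.3655  0.058 ]
red [ 194  193  118   61 5617] [253.5 225.8] [ 0.3353 -0.3247  0.058 ]
red [ 196  281  114   23 1940] [252.8 290.1] [ 0.2344 -0.3348  0.058 ]
```

View pics/w3b.png

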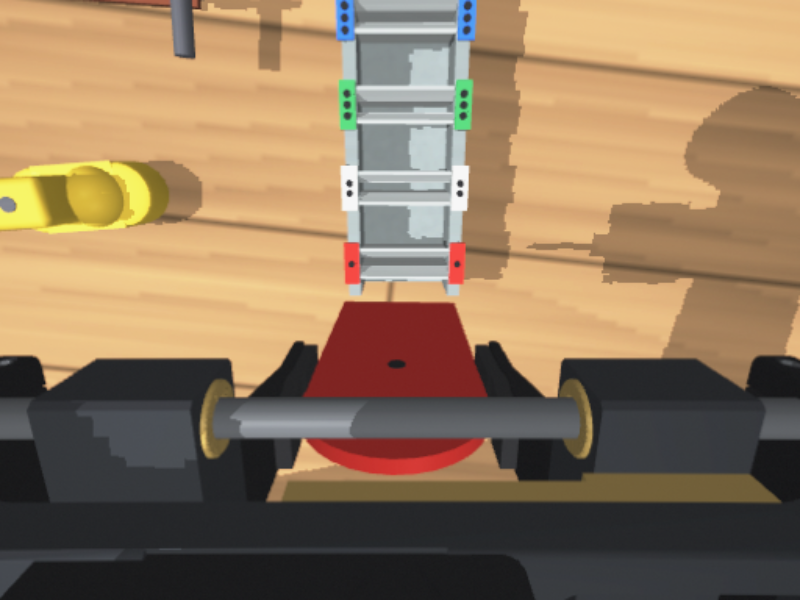

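The wrist view shows the plate's foot edge at (345–457, 302) and the red tabs at (351,263) and (457,263). Comparing both in the same camera removes its bias.

Run:
```python
from h import *
np.set_printoptions(precision=4,suppress=True)
W=cam('wrist')
print('foot',onz(W,[(344.5*.64-.2,302*.64-.2),(457.5*.64-.2,302*.64-.2)],.174), onz(W,[(344.5*.64-.2,302*.64-.2),(457.5*.64-.2,302*.64-.2)],.174).mean(0))
T=cam('top');im=arm.grab_frame('top')[:,:,::-1];cv2.imwrite('pics/top1.png',im)
for z in(.050,.058): print(z,[np.linalg.norm(np.diff(onz(c,p,z),axis=0)) for c,p in((T,[(404.4,241.7),(369.3,246)]),(W,[(224.7,168),(292.4,168)]))])
```

```text
foot [[ 0.4145 -0.2862  0.174 ]
 [ 0.4214 -0.3501  0.174 ]] [ 0.418  -0.3182  0.174 ]
0.05 [np.float64(0.08685383547349039), np.float64(0.08856812927006678)]
0.058 [np.float64(0.0861406795092981), np.float64(0.08663708830073873)]
```

Both cameras now agree: pocket 1 is at about (0.4155, −0.319). Going down.

>>> {"api": "send_rows", "payload": {
  "steps": [
    [0.5,[0,-0.08,0],[0,0,0]],
    [0.5,[0,-0.08,-0.9],[0,0,0]],
    [0.5,[0,-0.08,-1.8],[0,0,0]],
    [0.5,[0,-0.08,-2.5],[0,0,0]],
    [0.5,[0,-0.08,-2.9],[0,0,0]],
    [0.5,[0,-0.08,-3.2],[0,0,0]],
    [0.5,[0,-0.08,-3.5],[0,0,0]],
    [0.5,[0,-0.08,-3.8],[0,0,0]],
    [0.5,[0,-0.08,-4.0],[0,0,0]],
    [0.5,[0,-0.08,-4.0],[0,0,0]]
  ]
}}

```text
time: 6.0
tcp_pos: [0.4159, -0.3196, 0.2758]
eef_rot: [-3.136, -0.17, 0.002]
contact_force: [-0.4, 0.4, -1.0]
grip_width: 0.0615
```

Run:
```python
from h import *
st()
```

```text
t 6.0 grasp [ 0.4156 -0.3194  0.1118] zax [-0.001  0.001 -1.   ] jaw yaw 6.19 F [-0.4  0.4 -1. ] w 0.0615 j [-0.35  0.35 -0.41 -0.   -0.81  2.02]
```

>>> {"api": "send_rows", "payload": {
  "steps": [
    [0.5,[0,0,-0.07],[0,0,0]],
    [0.5,[0,0,-0.13],[0,0,0]],
    [0.5,[0,0,-0.13],[0,0,0]],
    [1,[0,0,-0.13],[0,0,0]],
    [1,[0,0,-0.13],[0,0,0]],
    [1,[0,0,-0.13],[0,0,0]],
    [1,[0,0,0.5],[0,0,0]],
    [1,[0,0,1.5],[0,0,0]],
    [1,[0,0,2.7],[0,0,0]],
    [1,[0,0,3.9],[0,0,0]]
  ]
}}

```text
time: 7.0
tcp_pos: [0.4157, -0.3195, 0.4346]
eef_rot: [-3.137, -0.17, 0.0]
contact_force: [0.8, -0.5, -0.9]
grip_width: 0.0868
```

>>> {"api": "send_rows", "payload": {
  "steps": [
    [1,[0.9,15.5,0],[0,0,-0.68]],
    [1,[0.9,15.5,0],[0,0,-0.68]],
    [1,[0.9,15.5,0],[0,0,-0.68]],
    [1,[0.9,15.5,0],[0,0,-0.68]],
    [1,[0.9,15.5,0],[0,0,-0.68]],
    [1,[0.9,15.5,0],[0,0,-0.68]],
    [1,[0.9,15.5,0],[0,0,-0.68]],
    [1,[0.9,15.5,0],[0,0,-0.68]],
    [1,[0.9,15.5,0],[0,0,-0.68]],
    [1,[0.9,15.5,0],[0,0,-0.68]]
  ]
}}

```text
time: 8.0
tcp_pos: [0.4444, 0.1815, 0.4333]
eef_rot: [-3.141, -0.022, -0.002]
contact_force: [0.6, 0.2, 0.1]
grip_width: 0.0868
```

Run:
```python
from h import *
st(); s=arm.grab_frame('scene')[:,:,::-1]; t=arm.grab_frame('top')[:,:,::-1]
a=cv2.resize(s[120:240,120:280],None,fx=2.5,fy=2.5,interpolation=2); b=cv2.resize(t[150:262,335:425],None,fx=4,fy=4,interpolation=2)
m=np.zeros((450,770,3),np.uint8); m[:300,:400]=a; m[:448,405:765]=b; cv2.imwrite('pics/c3.png',m)
```

```text
t 8.0 grasp [0.4446 0.1816 0.2693] zax [ 0.001  0.001 -1.   ] jaw yaw 0.79 F [0.6 0.2 0.1] w 0.0868 j [ 0.73  0.11 -0.29  0.   -1.17  0.86]
```

View pics/c3.png

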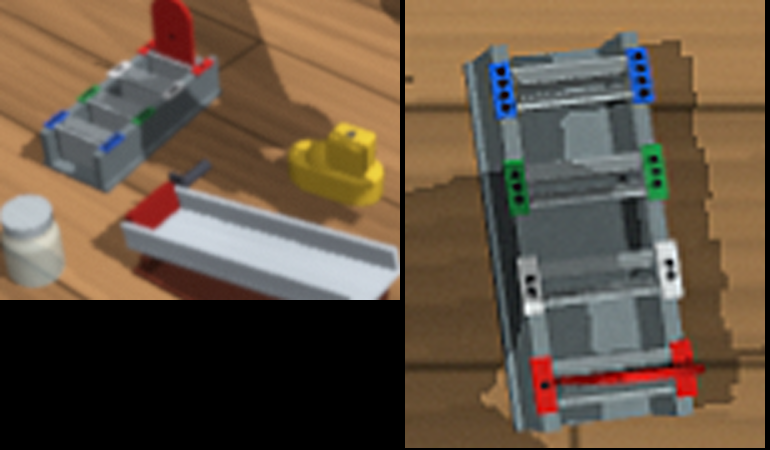

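Plate 1 stands in pocket 1: crop (175,30) in the scene view, (620,378) in the top view. Next is green plate 3 at about (0.452, 0.3015).

>>> {"api": "send_rows", "payload": {
  "steps": [
    [1,[0.19,1.2,0],[0,0,0]],
    [1,[0.19,2.3,0],[0,0,0]],
    [1,[0.19,3.0,0],[0,0,0]],
    [1,[0.19,3.0,-0.5],[0,0,0]],
    [1,[0.19,3.0,-1.4],[0,0,0]],
    [1,[0.19,3.0,-2.3],[0,0,0]],
    [1,[0.19,3.0,-3.2],[0,0,0]],
    [1,[0.19,3.0,-3.8],[0,0,0]],
    [1,[0.19,3.0,-4.07],[0,0,0]],
    [1,[0.19,3.0,-4.07],[0,0,0]]
  ]
}}

```text
time: 9.1
tcp_pos: [0.4526, 0.2991, 0.2689]
eef_rot: [3.139, 0.02, -0.003]
contact_force: [0.3, -0.8, 0.6]
grip_width: 0.0871
```

>>> {"api": "send_rows", "payload": {
  "steps": [
    [1,[0,0,0],[0,0,0]],
    [0.5,[0,0,0],[0,0,0]],
    [0.5,[0,0,0],[0,0,0]],
    [0.5,[0,0,0],[0,0,0]],
    [0.5,[0,0,0],[0,0,0]],
    [0.5,[0,0,0],[0,0,0]],
    [0.5,[0,0,0],[0,0,0]],
    [0.5,[0,0,0],[0,0,0]]
  ]
}}

```text
time: 9.9
tcp_pos: [0.4527, 0.2997, 0.2704]
eef_rot: [-3.141, -0.021, -0.001]
contact_force: [-0.2, 0.2, 2.9]
grip_width: 0.0614
```

Run:
```python
from h import *
st()
```

```text
t 9.9 grasp [0.4529 0.2997 0.1064] zax [ 0.001  0.    -1.   ] jaw yaw 0.77 F [-0.2  0.2  2.9] w 0.0614 j [ 0.88  0.38 -0.37  0.   -0.81  0.7 ]
```

>>> {"api": "send_rows", "payload": {
  "steps": [
    [0.5,[0,0,0.6],[0,0,0]],
    [0.5,[0,0,1.5],[0,0,0]],
    [0.5,[0,0,2.5],[0,0,0]],
    [0.5,[0,0,3.5],[0,0,0]],
    [0.5,[0,0,4.2],[0,0,0]],
    [0.5,[0,0,4.2],[0,0,0]],
    [0.5,[0.16,-1.2,4.2],[0,0,0.05]],
    [0.5,[0.32,-2.4,4.2],[0,0,0.1]],
    [0.5,[0.48,-3.6,4.2],[0,0,0.15]],
    [0.5,[0.64,-4.8,4.2],[0,0,0.2]]
  ]
}}

```text
time: 10.9
tcp_pos: [0.4777, 0.1057, 0.4365]
eef_rot: [3.14, 0.066, -0.004]
contact_force: [2.6, -0.5, -1.0]
grip_width: 0.0615
```

>>> {"api": "send_rows", "payload": {
  "steps": [
    [0.5,[1.4,-10.35,0],[0,0,0.48]],
    [0.5,[1.4,-10.35,0],[0,0,0.48]],
    [0.5,[1.4,-10.35,0],[0,0,0.48]],
    [0.5,[1.4,-10.35,0],[0,0,0.48]],
    [0.5,[1.4,-10.35,0],[0,0,0.48]],
    [0.5,[1.4,-10.35,0],[0,0,0.48]],
    [0.5,[1.4,-10.35,0],[0,0,0.48]],
    [0.5,[1.4,-10.35,0],[0,0,0.48]],
    [0.5,[1.4,-10.35,0],[0,0,0.48]],
    [0.5,[1.4,-10.35,0],[0,0,0.48]]
  ]
}}

```text
time: 11.9
tcp_pos: [0.5341, -0.3088, 0.4353]
eef_rot: [-3.136, -0.163, 0.006]
contact_force: [-0.4, -0.1, -1.4]
grip_width: 0.0615
```

Run:
```python
from h import *
np.set_printoptions(precision=4,suppress=True)
st(); W=cam('wrist'); im=arm.grab_frame('wrist')[:,:,::-1]; cv2.imwrite('pics/w4.png',im)
g=cv2.inRange(cv2.cvtColor(im,cv2.COLOR_BGR2HSV),(45,90,30),(85,255,255))
N,_,q,ce=cv2.connectedComponentsWithStats(g)
for i in range(1,N):
    if q[i,4]>25: print(q[i],ce[i].round(1),onz(W,[ce[i]],.058)[0])
```

```text
t 11.9 grasp [ 0.5334 -0.3085  0.2713] zax [-0.004  0.002 -1.   ] jaw yaw 5.96 F [-0.4 -0.1 -1.4] w 0.0615 j [-0.26  0.35  0.04 -0.   -1.26  1.94]
[283 153  11  27 236] [287.9 166.1] [ 0.5394 -0.352   0.058 ]
[216 154  10  26 224] [220.4 166.6] [ 0.5298 -0.2667  0.058 ]
[ 195  194  118   60 5490] [252.7 226. ] [ 0.4524 -0.316   0.058 ]
[ 198  281  112   22 1811] [253.8 289.6] [ 0.3527 -0.328   0.058 ]
```

>>> {"api": "send_rows", "payload": {
  "steps": [
    [0.5,[0.03,0.06,0],[0,0,0.02]],
    [0.5,[0.03,0.06,-0.9],[0,0,0.02]],
    [0.5,[0.03,0.06,-1.8],[0,0,0.02]],
    [0.5,[0.03,0.06,-2.5],[0,0,0.02]],
    [0.5,[0.03,0.06,-2.9],[0,0,0.02]],
    [0.5,[0.03,0.06,-3.2],[0,0,0.02]],
    [0.5,[0.03,0.06,-3.5],[0,0,0.02]],
    [0.5,[0.03,0.06,-3.8],[0,0,0.02]],
    [0.5,[0.03,0.06,-4.0],[0,0,0.02]],
    [0.5,[0.03,0.06,-4.0],[0,0,0.02]]
  ]
}}

```text
time: 12.95
tcp_pos: [0.5446, -0.3057, 0.2946]
eef_rot: [3.113, 0.189, 0.06]
contact_force: [6.7, -6.7, 34.3]
grip_width: 0.066
```

Run:
```python
from h import *
st()
```

```text
t 12.95 grasp [ 0.5511 -0.309   0.1308] zax [ 0.04  -0.02  -0.999] jaw yaw 6.93 F [ 6.7 -6.7 34.3] w 0.066 j [-0.25  0.47 -0.16  0.01 -0.9   1.94]
```

The plate is jammed at 34 N, so I'm backing up to see why.

>>> {"api": "send_rows", "payload": {
  "steps": [
    [0.5,[0,0,0.6],[0,0,0]],
    [0.5,[0,0,1.2],[0,0,0]],
    [0.5,[0,0,1.5],[0,0,0]],
    [0.5,[0,0,1.5],[0,0,0]]
  ]
}}

```text
time: 13.35
tcp_pos: [0.5359, -0.3031, 0.3403]
eef_rot: [3.135, 0.177, 0.007]
contact_force: [0.9, 0.0, -1.3]
grip_width: 0.0632
```

Run:
```python
from h import *
st()
m=np.zeros((600,800,3),np.uint8)
w=arm.grab_frame('wrist')[:,:,::-1];s=arm.grab_frame('scene')[:,:,::-1];t=arm.grab_frame('top')[:,:,::-1]
m[:300,:400]=cv2.resize(w,(400,300)); a=cv2.resize(s[70:240,120:280],None,fx=2.5,fy=2.5,interpolation=2); m[:425,400:800]=a
b=cv2.resize(t[140:270,335:425],None,fx=2.3,fy=2.3,interpolation=2); m[301:600,:207]=b
cv2.imwrite('pics/c4.png',m);cv2.imwrite('pics/w5.png',w)
```

```text
t 13.35 grasp [ 0.5367 -0.3033  0.1763] zax [ 0.005 -0.001 -1.   ] jaw yaw 6.46 F [ 0.9  0.  -1.3] w 0.0632 j [-0.25  0.42 -0.11  0.   -1.04  1.94]
```

View pics/c4.png

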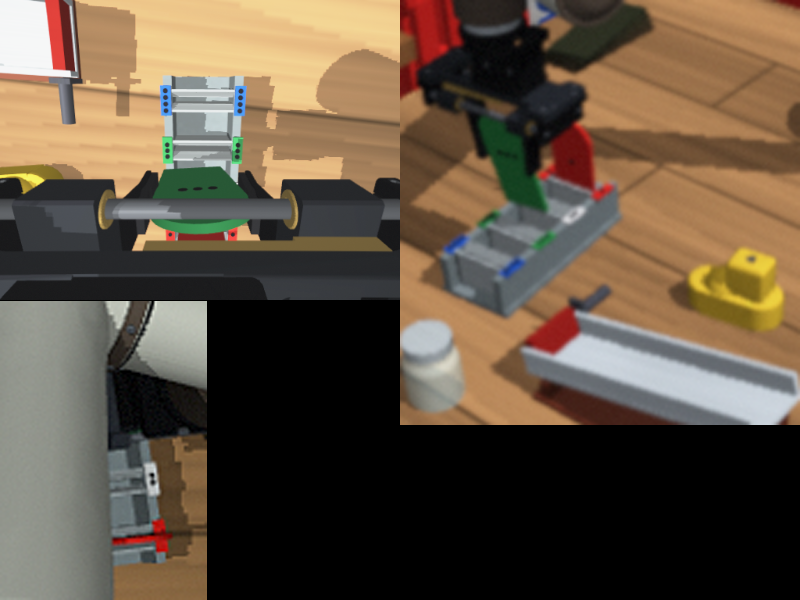

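Run:
```python
from h import *
for f,c in(('w3',0),('w4',1),('w5',1)):
    im=cv2.imread(f'pics/{f}.png');h=cv2.cvtColor(im,cv2.COLOR_BGR2HSV)
    g=cv2.inRange(h,(45,90,30),(85,255,255)) if c else cv2.inRange(h,(0,150,50),(6,255,255))|cv2.inRange(h,(175,150,50),(180,255,255))
    N,L,q,ce=cv2.connectedComponentsWithStats(g); i=max(range(1,N),key=lambda i:q[i,4]); print(f,q[i])
    for r in range(q[i,1],q[i,1]+16,2):
        x=np.where(L[r]==i)[0]; print(r,x.min(),x.max(),end='; ')
    print()
```

```text
w3 [ 194  193  118   61 5617]
193 221 251; 195 220 290; 197 219 291; 199 218 291; 201 217 292; 203 216 293; 205 215 293; 207 214 294; 
w4 [ 195  194  118   60 5490]
194 218 286; 196 217 287; 198 216 288; 200 215 289; 202 215 289; 204 214 291; 206 213 292; 208 212 292; 
w5 [ 195  214  123   40 3738]
214 258 282; 216 222 284; 218 209 285; 220 209 288; 222 208 290; 224 207 292; 226 206 293; 228 205 295;
```

The green plate swung in-plane in the grip because its foot was about 4 mm off in y and caught a pocket end. I'll measure the tilt and correct it with the tool.

Run:
```python
from h import *
np.set_printoptions(precision=4,suppress=True)
s,g=st(); W=cam('wrist');S=cam('scene');im=arm.grab_frame('scene')[:,:,::-1];w=arm.grab_frame('wrist')[:,:,::-1]
Q=R.from_rotvec(s['eef_rot']).as_matrix(); jy=Q[:,1]*np.sign(Q[1,1]); n=np.cross(jy,[0,0,1]); n/=np.linalg.norm(n)
def big(I):
    m=cv2.inRange(cv2.cvtColor(I,cv2.COLOR_BGR2HSV),(45,90,25),(85,255,255)); cs,_=cv2.findContours(m,0,2)
    return cs
def onpl(c,px):
    e,d=rays(c,px); t=((g+.0025*n-e)@n)/(d@n); return e+d*t[:,None]
for nm,c,I,ok in(('W',W,w,lambda c:cv2.contourArea(c)>2000),('S',S,im,lambda c:cv2.contourArea(c)>250 and c[:,0,1].mean()<170)):
    for k in big(I):
        if ok(k):
            ap=cv2.approxPolyDP(k,2.0,True)[:,0]; P=onpl(c,ap.astype(float))
            print(nm,cv2.contourArea(k)); 
            for a,p in zip(ap,P): print(a,p,'jaw coord',round((p-g)@jy*1000,1))
```

```text
t 13.5 grasp [ 0.5347 -0.3033  0.1725] zax [-0.002  0.001 -1.   ] jaw yaw 6.38 F [-0.6  0.1 -0. ] w 0.0629 j [-0.25  0.42 -0.11 -0.   -1.04  1.94]
W 3707.0
[317 251] [ 0.5409 -0.3367  0.1802] jaw coord -33.9
[282 214] [ 0.5394 -0.3233  0.1267] jaw coord -20.5
[210 217] [ 0.5338 -0.2731  0.1323] jaw coord 30.0
[195 253] [ 0.5337 -0.2725  0.1823] jaw coord 30.7
S 451.0
[152 117] [ 0.5408 -0.3358  0.2092] jaw coord -32.9
[153 128] [ 0.541  -0.3379  0.1711] jaw coord -35.2
[163 148] [ 0.5378 -0.3089  0.1104] jaw coord -6.0
[178 154] [ 0.5316 -0.253   0.1093] jaw coord 50.2
[175 142] [ 0.5323 -0.2593  0.1493] jaw coord 44.0
[170 139] [ 0.5342 -0.277   0.1536] jaw coord 26.1
[169 126] [ 0.534  -0.2749  0.1985] jaw coord 28.3
[161 119] [ 0.537  -0.3019  0.2132] jaw coord 1.1
```

Run:
```python
from h import *
np.set_printoptions(precision=4,suppress=True)
s,g=st(); W=cam('wrist');S=cam('scene')
Q=R.from_rotvec(s['eef_rot']).as_matrix(); jy=Q[:,1]*np.sign(Q[1,1])
n=np.cross(jy,[0,0,1])
def tri(a,b):
    e1,d1=rays(W,[a]);e2,d2=rays(S,[b]);x,*_=np.linalg.lstsq(np.c_[d1[0],-d2[0]],e2-e1,rcond=None)
    q1=e1+d1[0]*x[0];q2=e2+d2[0]*x[1];return (q1+q2)/2,np.linalg.norm(q1-q2)
for a,b in(((282,214),(163,148)),((210,217),(178,154)),((317,251),(153,121))):
    p,e=tri(a,b); d=p-g; print(p,'gap',round(e,4),'rel: n',round(d@n*1000,1),'jaw',round(d@jy*1000,1),'z',round(d[2]*1000,1))
```

```text
t 13.6 grasp [ 0.5346 -0.3037  0.1722] zax [-0.003  0.001 -1.   ] jaw yaw 6.36 F [-0.7 -0.6 -0.8] w 0.0631 j [-0.25  0.42 -0.11 -0.   -1.04  1.94]
[ 0.5249 -0.3275  0.0941] gap 0.0045 rel: n -12.3 jaw -22.8 z -78.2
[ 0.5174 -0.269   0.094 ] gap 0.0005 rel: n -13.3 jaw 36.3 z -78.2
[ 0.548  -0.3298  0.1998] gap 0.0065 rel: n 10.4 jaw -27.4 z 27.6
```

Triangulated: the plate is pitched about 9.5° (foot towards −x), swung slightly in-plane, and pushed about 20 mm up in the grip. I'll raise it and turn the tool so the plate stands plumb, then measure again.

>>> {"api": "send_rows", "payload": {
  "steps": [
    [0.5,[0,0,0.6],[0,0,0]],
    [0.5,[-0.2,0.04,0.95],[-0.08,-0.4,0]],
    [0.5,[-0.45,0.09,0.95],[-0.16,-0.8,0]],
    [0.5,[-0.7,0.14,0.95],[-0.24,-1.23,0]],
    [0.5,[-0.7,0.14,0.95],[-0.24,-1.23,0]],
    [0.5,[-0.7,0.14,0.95],[-0.24,-1.23,0]]
  ],
  "squeeze": 35
}}

```text
time: 14.2
tcp_pos: [0.5074, -0.2986, 0.3754]
eef_rot: [3.084, 0.171, 0.259]
contact_force: [-0.2, -0.8, -1.2]
grip_width: 0.0625
```

```bash
cat > g.py <<'E'
from h import *
np.set_printoptions(precision=4,suppress=True)
s,g=st(); W=cam('wrist');S=cam('scene');im=arm.grab_frame('scene')[:,:,::-1];w=arm.grab_frame('wrist')[:,:,::-1]
Q=R.from_rotvec(s['eef_rot']).as_matrix(); jy=Q[:,1]*np.sign(Q[1,1]); n=np.cross(jy,[0,0,1])
for nm,I in(('W',w),('S',im)):
    m=cv2.inRange(cv2.cvtColor(I,cv2.COLOR_BGR2HSV),(45,90,25),(85,255,255)); 
    for k in cv2.findContours(m,0,2)[0]:
        if cv2.contourArea(k)>40: print(nm,cv2.contourArea(k),cv2.approxPolyDP(k,1.6,True)[:,0].tolist(),cv2.moments(k)['m10']/cv2.moments(k)['m00'],cv2.moments(k)['m01']/cv2.moments(k)['m00'])
m=np.zeros((560,800,3),np.uint8)
m[:560,:400]=cv2.resize(im[50:190,110:210],None,fx=4,fy=4,interpolation=2); m[:400,400:]=cv2.resize(w[120:280,160:320],None,fx=2.5,fy=2.5,interpolation=2)
cv2.imwrite('pics/c5.png',m)
E
python3 g.py
```

```text
t 14.2 grasp [ 0.5351 -0.3041  0.2138] zax [ 0.169 -0.033 -0.985] jaw yaw 6.1 F [-0.2 -0.8 -1.2] w 0.0625 j [-0.26  0.31 -0.17 -0.01 -0.91  1.95]
W 1587.0 [[194, 281], [198, 286], [209, 292], [246, 299], [268, 298], [295, 293], [318, 282]] 254.4366729678639 288.24553665196385
W 4280.5 [[317, 253], [315, 248], [287, 220], [288, 218], [294, 218], [294, 188], [284, 189], [283, 214], [218, 217], [216, 215], [216, 189], [206, 189], [206, 219], [209, 221], [195, 253]] 252.72701787174395 231.24728419577153
S 408.0 [[206, 262], [195, 269], [187, 269], [180, 265], [184, 282], [191, 286], [203, 283], [207, 276]] 194.47589869281043 275.5420751633987
S 594.0 [[155, 101], [151, 104], [151, 114], [157, 139], [173, 145], [171, 130], [168, 127], [169, 110], [164, 107], [164, 104]] 161.47951739618406 122.3047138047138
```

View pics/c5.png

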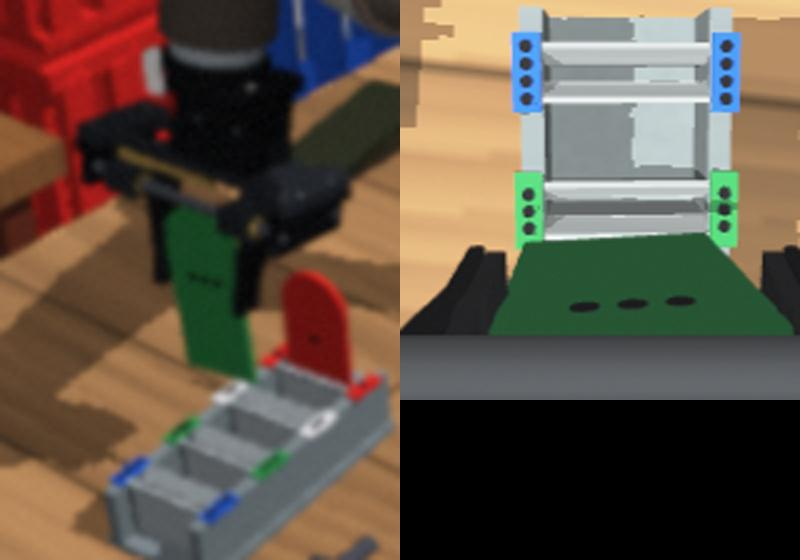

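```bash
cat > tri.py <<'E'
from h import *
import sys
np.set_printoptions(precision=4,suppress=True)
s,g=st(); W=cam('wrist');S=cam('scene')
jy=np.array([-np.sin(np.radians(6.2)),np.cos(np.radians(6.2)),0]); n=np.array([jy[1],-jy[0],0])
def tri(a,b):
    e1,d1=rays(W,[a]);e2,d2=rays(S,[b]);x,*_=np.linalg.lstsq(np.c_[d1[0],-d2[0]],e2-e1,rcond=None)
    q1=e1+d1[0]*x[0];q2=e2+d2[0]*x[1];return (q1+q2)/2,np.linalg.norm(q1-q2)
def rep(a,b,nm=''):
    p,e=tri(a,b); d=p-g; print(nm,p,'gap',round(e,4),'rel n',round(d@n*1000,1),'jaw',round(d@jy*1000,1),'z',round(d[2]*1000,1))
E
python3 - <<'E'
from tri import *
s4=lambda u,v:(110+u/4-.4,50+v/4-.4); w4=lambda u,v:(160+(u-400)/2.5-.3,120+v/2.5-.3)
rep(w4(525,246),s4(188,361),'left? corner')
rep(w4(525,246),s4(254,380),'foot +y')
rep(w4(703,232),s4(188,361),'foot -y')
for a,b in((w4(583,307),s4(217,283)),(w4(632,303),s4(206,280)),(w4(680,300),s4(195,277))): rep(a,b,'dot')
for a,b in((w4(529,246-6),s4(181,432)),(w4(724,210),s4(270,466))): pass
# check tool: green tabs both cams
rep(w4(529,210),s4(272,464),'tab +y'); rep(w4(724,209),s4(183,432),'tab -y')
E
```

```text
t 14.3 grasp [ 0.5357 -0.3041  0.2138] zax [ 0.169 -0.033 -0.985] jaw yaw 6.12 F [ 0.2 -0.5 -1.6] w 0.0627 j [-0.26  0.31 -0.17 -0.01 -0.91  1.95]
left? corner [ 0.556  -0.284   0.1682] gap 0.0356 rel n 22.3 jaw 17.8 z -45.6
foot +y [ 0.531  -0.2717  0.1339] gap 0.0022 rel n -1.2 jaw 32.7 z -79.9
foot -y [ 0.5412 -0.3308  0.1321] gap 0.0023 rel n 2.5 jaw -27.1 z -81.7
dot [ 0.5367 -0.2921  0.2118] gap 0.0017 rel n 2.2 jaw 11.9 z -2.0
dot [ 0.5379 -0.3028  0.2107] gap 0.0027 rel n 2.3 jaw 1.1 z -3.1
dot [ 0.539  -0.3136  0.2097] gap 0.0034 rel n 2.2 jaw -9.8 z -4.1
tab +y [ 0.5291 -0.2659  0.0587] gap 0.0035 rel n -2.5 jaw 38.8 z -155.1
tab -y [ 0.5381 -0.3522  0.056 ] gap 0.002 rel n -2.8 jaw -48.0 z -157.8
```

Two views agree now (gaps 2–3 mm): the plate is plumb to within about 2°, foot 80 mm below the grasp. The foot centre needs about −6.5 mm along the pocket. Lowering gently.

>>> {"api": "send_rows", "payload": {
  "steps": [
    [0.5,[0,-0.165,0],[0,0,0]],
    [0.5,[0,-0.165,-0.8],[0,0,0]],
    [0.5,[0,-0.165,-1.4],[0,0,0]],
    [0.5,[0,-0.165,-1.8],[0,0,0]],
    [0.5,[0,-0.165,-2.0],[0,0,0]],
    [0.5,[0,-0.165,-2.2],[0,0,0]],
    [0.5,[0,-0.165,-2.3],[0,0,0]],
    [0.5,[0,-0.165,-2.4],[0,0,0]],
    [0.5,[0,-0.165,-2.4],[0,0,0]]
  ],
  "squeeze": 20
}}

```text
time: 15.2
tcp_pos: [0.5074, -0.3052, 0.2799]
eef_rot: [3.083, 0.171, 0.263]
contact_force: [-0.2, -0.2, -0.4]
grip_width: 0.0632
```

```bash
python3 g.py
```

```text
t 15.2 grasp [ 0.5355 -0.3106  0.1184] zax [ 0.171 -0.033 -0.985] jaw yaw 6.1 F [-0.2 -0.2 -0.4] w 0.0632 j [-0.27  0.42 -0.28 -0.02 -0.7   1.97]
W 1502.5 [[318, 281], [195, 282], [207, 291], [221, 295], [263, 298], [300, 291]] 254.31591791458678 287.89539656128676
W 212.0 [[183, 203], [183, 224], [189, 212], [194, 215], [193, 221], [198, 220], [198, 204]] 190.46698113207546 210.73506289308173
W 3855.5 [[310, 203], [295, 202], [294, 226], [284, 217], [210, 218], [195, 253], [317, 253], [316, 249], [299, 232], [304, 230], [299, 222], [310, 219]] 257.10054899926513 234.8006311330134
S 409.5 [[206, 262], [196, 269], [187, 269], [181, 266], [183, 281], [191, 286], [202, 284], [207, 276]] 194.4163614163614 275.63614163614164
S 493.5 [[156, 129], [153, 132], [153, 140], [157, 148], [157, 155], [151, 159], [157, 158], [171, 164], [176, 169], [181, 163], [175, 165], [173, 162], [173, 156], [170, 154], [171, 140], [164, 132]] 163.51570415400204 148.05234718000673
```

>>> {"api": "send_rows", "payload": {
  "steps": [
    [0.5,[0,0,-0.2],[0,0,0]],
    [0.5,[0,0,-0.4],[0,0,0]],
    [0.5,[0,0,-0.55],[0,0,0]],
    [0.5,[0,0,-0.55],[0,0,0]]
  ]
}}

```text
time: 15.7
tcp_pos: [0.5072, -0.305, 0.2568]
eef_rot: [3.084, 0.171, 0.26]
contact_force: [0.2, 0.3, -0.2]
grip_width: 0.0628
```

```bash
python3 g.py
```

```text
t 15.7 grasp [ 0.535  -0.3104  0.0953] zax [ 0.169 -0.033 -0.985] jaw yaw 6.1 F [ 0.2  0.3 -0.2] w 0.0628 j [-0.27  0.45 -0.31 -0.02 -0.65  1.97]
W 1646.0 [[194, 282], [199, 288], [219, 296], [264, 299], [294, 294], [319, 281]] 254.00475901174565 288.4606115836371
W 237.5 [[193, 208], [176, 209], [177, 234], [182, 227], [180, 222], [183, 218], [192, 218], [194, 220]] 183.73122807017543 215.95859649122806
W 3282.0 [[319, 207], [302, 207], [301, 232], [291, 223], [208, 224], [195, 253], [317, 253], [317, 250], [304, 237], [304, 224], [310, 216], [319, 217]] 257.72283160674385 237.60257972780823
S 409.5 [[206, 262], [195, 269], [187, 269], [180, 265], [183, 281], [191, 286], [203, 283], [207, 276]] 194.3943833943834 275.62881562881563
S 393.5 [[156, 136], [154, 146], [157, 155], [151, 159], [157, 158], [171, 164], [176, 169], [181, 163], [175, 165], [171, 160], [171, 144], [167, 140]] 163.88775942397288 151.44896230410842
```

View pics/c5.png

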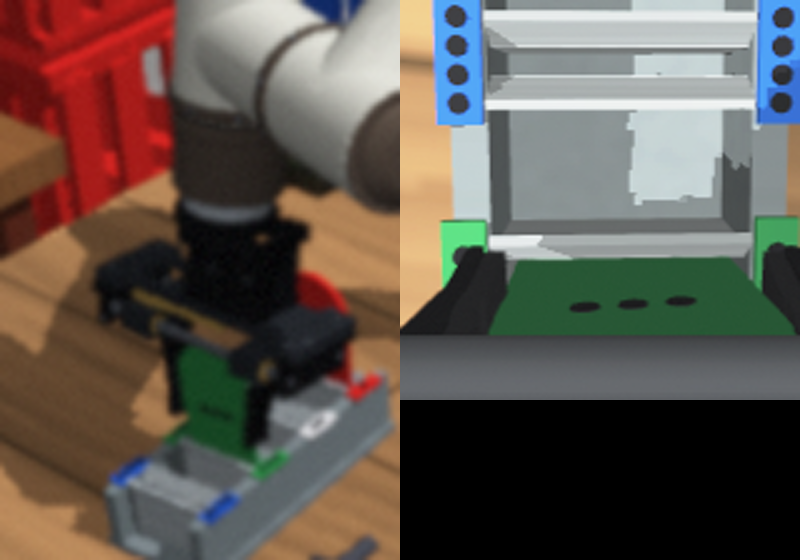

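Green is well inside pocket 3 with no side force. Releasing and rising.

>>> {"api": "send_rows", "payload": {
  "steps": [
    [0.85,[0,0,-0.05],[0,0,0]],
    [1,[0,0,-0.05],[0,0,0]],
    [1,[0,0,-0.05],[0,0,0]],
    [1,[0,0,-0.05],[0,0,0]],
    [1,[0,0,0.5],[0,0,0]],
    [1,[0,0,1.3],[0,0,0]],
    [1,[0,0,2.4],[0,0,0]],
    [1,[0,0,3.6],[0,0,0]],
    [1,[0,0,4.5],[0,0,0]],
    [1,[0.4,0.4,4.6],[0.12,0.6,0]]
  ]
}}

```text
time: 16.8
tcp_pos: [0.5221, -0.2903, 0.4498]
eef_rot: [3.106, 0.169, 0.152]
contact_force: [0.6, -0.5, -0.0]
grip_width: 0.0873
```

>>> {"api": "send_rows", "payload": {
  "steps": [
    [1,[0.3,0.3,0],[0.12,0.63,0]],
    [1,[0.7,3,0],[0.12,0.63,-0.1]],
    [1,[1.2,14.4,0],[0.12,0.63,-0.65]],
    [1,[1.2,14.4,0],[0.12,0.63,-0.65]],
    [1,[1.2,14.4,0],[0.12,0.63,-0.65]],
    [1,[1.2,14.4,0],[0.12,0.63,-0.65]],
    [1,[1.2,14.4,0],[0.12,0.63,-0.65]],
    [1,[1.2,14.4,0],[0.12,0.63,-0.65]],
    [1,[1.2,14.4,0],[0.12,0.63,-0.65]],
    [1,[1.2,14.4,0],[0.12,0.63,-0.65]]
  ]
}}

```text
time: 17.8
tcp_pos: [0.5645, 0.1737, 0.4424]
eef_rot: [3.138, 0.032, -0.0]
contact_force: [0.8, 0.3, 0.6]
grip_width: 0.0869
```

Run:
```python
from h import *
s,g=st(); print(s['eef_rot'])
np.set_printoptions(precision=4,suppress=True)
W=cam('wrist');w=arm.grab_frame('wrist')[:,:,::-1]; cv2.imwrite('pics/w6.png',w)
s=arm.grab_frame('scene')[:,:,::-1]; t=arm.grab_frame('top')[:,:,::-1]
m=np.zeros((600,800,3),np.uint8)
m[:300,:400]=cv2.resize(s[120:240,120:280],None,fx=2.5,fy=2.5,interpolation=2); m[:448,405:765]=cv2.resize(t[150:262,335:425],None,fx=4,fy=4,interpolation=2); m[300:600,:400]=cv2.resize(w,(400,300))
cv2.imwrite('pics/c6.png',m)
```

```text
t 17.8 grasp [0.5645 0.1731 0.2784] zax [-0.    -0.004 -1.   ] jaw yaw 1.18 F [0.8 0.3 0.6] w 0.0869 j [ 0.57  0.3  -0.02  0.   -1.25  1.02]
[ 3.13783712e+00  3.22451547e-02 -4.61722006e-04]
```

View pics/c6.png

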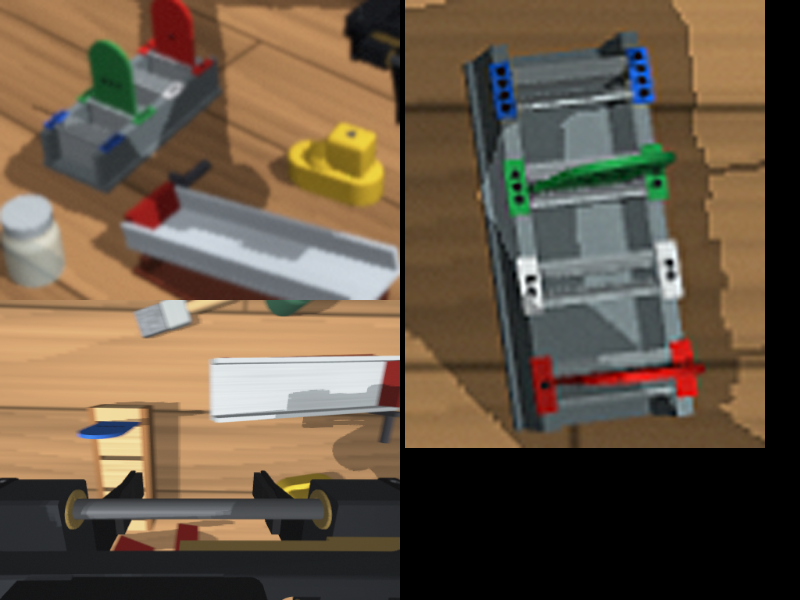

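Green stands upright in pocket 3 (scene crop 112,75; top crop 605,170). Next is blue plate 4 at about (0.573, 0.302).

>>> {"api": "send_rows", "payload": {
  "steps": [
    [1,[0.21,1.2,0],[0,0,-0.05]],
    [1,[0.21,2.4,0],[0,0,-0.05]],
    [1,[0.21,3.23,0],[0,0,-0.05]],
    [1,[0.21,3.23,-0.6],[0,0,-0.05]],
    [1,[0.21,3.23,-1.6],[0,0,-0.05]],
    [1,[0.21,3.23,-2.6],[0,0,-0.05]],
    [1,[0.21,3.23,-3.5],[0,0,-0.05]],
    [1,[0.21,3.23,-4.1],[0,0,-0.05]],
    [1,[0.21,3.23,-4.3],[0,0,-0.05]],
    [1,[0.21,3.23,-4.3],[0,0,-0.05]]
  ],
  "squeeze": 30
}}

```text
time: 18.95
tcp_pos: [0.5736, 0.3, 0.2692]
eef_rot: [3.136, 0.019, -0.004]
contact_force: [-0.1, -0.7, 0.7]
grip_width: 0.0871
```

>>> {"api": "send_rows", "payload": {
  "steps": [
    [1,[0,0,0],[0,0,0]],
    [0.5,[0,0,0],[0,0,0]],
    [0.5,[0,0,0],[0,0,0]],
    [0.5,[0,0,0],[0,0,0]],
    [0.5,[0,0,0],[0,0,0]],
    [0.5,[0,0,0],[0,0,0]],
    [0.5,[0,0,0],[0,0,0]]
  ]
}}

```text
time: 19.65
tcp_pos: [0.5735, 0.3011, 0.2704]
eef_rot: [3.138, 0.021, -0.0]
contact_force: [-0.2, 0.4, 1.6]
grip_width: 0.0609
```

Run:
```python
from h import *
st()
```

```text
t 19.65 grasp [0.5734 0.3005 0.1064] zax [-0.    -0.004 -1.   ] jaw yaw 0.78 F [-0.2  0.4  1.6] w 0.0609 j [ 0.73  0.54 -0.1   0.   -0.93  0.85]
```

>>> {"api": "send_rows", "payload": {
  "steps": [
    [0.5,[0,0,0.6],[0,0,0]],
    [0.5,[0,0,1.5],[0,0,0]],
    [0.5,[0,0,2.5],[0,0,0]],
    [0.5,[0,0,3.5],[0,0,0]],
    [0.5,[0,0,4.2],[0,0,0]],
    [0.5,[0,0,4.2],[0,0,0]],
    [0.5,[0.04,-1.2,4.2],[0,0,0.05]],
    [0.5,[0.08,-2.4,4.2],[0,0,0.1]],
    [0.5,[0.12,-3.6,4.2],[0,0,0.15]],
    [0.5,[0.16,-4.8,4.2],[0,0,0.2]]
  ]
}}

```text
time: 20.65
tcp_pos: [0.5792, 0.1073, 0.4364]
eef_rot: [3.136, 0.066, -0.006]
contact_force: [0.6, 0.5, -0.4]
grip_width: 0.0614
```

>>> {"api": "send_rows", "payload": {
  "steps": [
    [0.5,[0.36,-10.2,0],[0.02,0,0.48]],
    [0.5,[0.36,-10.2,0],[0.02,0,0.48]],
    [0.5,[0.36,-10.2,0],[0.02,0,0.48]],
    [0.5,[0.36,-10.2,0],[0.02,0,0.48]],
    [0.5,[0.36,-10.2,0],[0.02,0,0.48]],
    [0.5,[0.36,-10.2,0],[0.02,0,0.48]],
    [0.5,[0.36,-10.2,0],[0.02,0,0.48]],
    [0.5,[0.36,-10.2,0],[0.02,0,0.48]],
    [0.5,[0.36,-10.2,0],[0.02,0,0.48]],
    [0.5,[0.36,-10.2,0],[0.02,0,0.48]]
  ]
}}

```text
time: 21.65
tcp_pos: [0.5938, -0.3008, 0.4356]
eef_rot: [-3.137, -0.165, 0.006]
contact_force: [-0.2, 0.5, -0.9]
grip_width: 0.0614
```

```bash
cat > b.py <<'E'
from h import *
np.set_printoptions(precision=4,suppress=True)
s,g=st(); W=cam('wrist'); im=arm.grab_frame('wrist')[:,:,::-1]; cv2.imwrite('pics/w7.png',im)
m=cv2.inRange(cv2.cvtColor(im,cv2.COLOR_BGR2HSV),(105,110,40),(125,255,255))
N,L,q,ce=cv2.connectedComponentsWithStats(m)
for i in range(1,N):
    if q[i,4]>25:
        print(q[i],ce[i].round(1),onz(W,[ce[i]],.058)[0])
        if q[i,4]>1500:
            for r in range(q[i,1],q[i,1]+14,2):
                x=np.where(L[r]==i)[0]; print(r,x.min(),x.max(),end='; ')
            r=q[i,1]+3; x=np.where(L[r]==i)[0]; print('foot',onz(W,[(x.min(),r-2),(x.max()+1,r-2)],g[2]-.0984))
E
python3 b.py
```

```text
t 21.65 grasp [ 0.5931 -0.3007  0.2716] zax [-0.004  0.    -1.   ] jaw yaw 6.01 F [-0.2  0.5 -0.9] w 0.0614 j [-0.23  0.44  0.17  0.   -1.31  1.9 ]
[216 153  11  27 228] [221.4 166.4] [ 0.5898 -0.2604  0.058 ]
[284 153  10  27 234] [288.5 166.1] [ 0.5991 -0.3454  0.058 ]
[ 195  194  118   60 5404] [252.7 226. ] [ 0.5119 -0.3085  0.058 ]
194 218 282; 196 217 287; 198 217 288; 200 216 288; 202 215 289; 204 214 290; 206 214 291; foot [[ 0.5894 -0.2687  0.1732]
 [ 0.596  -0.3316  0.1732]]
[ 198  280  112   24 1944] [254.1 290.1] [ 0.4112 -0.3212  0.058 ]
280 304 309; 282 198 309; 284 200 308; 286 202 306; 288 204 304; 290 206 302; 292 209 299; foot [[ 0.4995 -0.2572  0.1732]
 [ 0.5106 -0.3642  0.1732]]
```

>>> {"api": "send_rows", "payload": {
  "steps": [
    [0.5,[0.04,-0.05,0],[0,0,0.02]],
    [0.5,[0.04,-0.05,-0.9],[0,0,0.02]],
    [0.5,[0.04,-0.05,-1.8],[0,0,0.02]],
    [0.5,[0.04,-0.05,-2.4],[0,0,0.02]],
    [0.5,[0.04,-0.05,-2.75],[0,0,0.02]],
    [0.5,[0.04,-0.05,-2.95],[0,0,0.02]],
    [0.5,[0.04,-0.05,-3.1],[0,0,0.02]],
    [0.5,[0.04,-0.05,-3.1],[0,0,0.02]]
  ]
}}

```text
time: 22.5
tcp_pos: [0.596, -0.3008, 0.3142]
eef_rot: [3.135, 0.175, -0.0]
contact_force: [-0.5, -0.1, -0.0]
grip_width: 0.0615
```

```bash
python3 b.py
```

```text
t 22.5 grasp [ 0.596  -0.301   0.1502] zax [-0.    -0.001 -1.   ] jaw yaw 6.39 F [-0.5 -0.1 -0. ] w 0.0615 j [-0.23  0.52  0.    0.   -1.05  1.91]
[ 195  181  118   73 6261] [253.1 222.2] [ 0.5726 -0.3037  0.058 ]
181 198 311; 183 198 312; 185 198 311; 187 198 311; 189 199 311; 191 199 311; 193 199 311; foot [[ 0.6026 -0.2516  0.0518]
 [ 0.6138 -0.3521  0.0518]]
[ 198  280  113   24 1944] [254.1 290.1] [ 0.5027 -0.3124  0.058 ]
280 304 309; 282 198 309; 284 200 308; 286 202 306; 288 204 304; 290 206 302; 292 209 299; foot [[ 0.5027 -0.2584  0.0518]
 [ 0.5146 -0.3661  0.0518]]
```

>>> {"api": "send_rows", "payload": {
  "steps": [
    [0.5,[-0.03,-0.03,0],[0,0,0]],
    [0.5,[-0.03,-0.03,-0.15],[0,0,0]],
    [0.5,[-0.03,-0.03,-0.3],[0,0,0]],
    [0.5,[-0.03,-0.03,-0.3],[0,0,0]]
  ]
}}

```text
time: 22.95
tcp_pos: [0.5942, -0.3022, 0.3007]
eef_rot: [3.137, 0.174, -0.004]
contact_force: [-0.4, 0.4, -0.9]
grip_width: 0.0615
```

```bash
python3 b.py | head -1
```

```text
t 22.95 grasp [ 0.5937 -0.3023  0.1367] zax [-0.003 -0.    -1.   ] jaw yaw 6.34 F [-0.4  0.4 -0.9] w 0.0615 j [-0.23  0.54 -0.02  0.   -1.02  1.91]
```

Foot at about 38 mm, inside the upright section with no force. Continuing down, then releasing.

>>> {"api": "send_rows", "payload": {
  "steps": [
    [0.5,[0,0,-0.25],[0,0,0]],
    [0.5,[0,0,-0.5],[0,0,0]],
    [0.5,[0,0,-0.68],[0,0,0]],
    [0.5,[0,0,-0.68],[0,0,0]]
  ]
}}

```text
time: 23.4
tcp_pos: [0.5943, -0.3021, 0.2727]
eef_rot: [3.137, 0.174, -0.005]
contact_force: [-0.5, -0.5, -0.8]
grip_width: 0.061
```

```bash
python3 b.py | head -1
```

```text
t 23.4 grasp [ 0.5937 -0.3022  0.1087] zax [-0.003 -0.    -1.   ] jaw yaw 6.35 F [-0.5 -0.5 -0.8] w 0.061 j [-0.23  0.56 -0.05  0.   -0.96  1.91]
```

>>> {"api": "send_rows", "payload": {
  "steps": [
    [0.8,[0,0,-0.02],[0,0,0]],
    [1,[0,0,-0.02],[0,0,0]],
    [1,[0,0,-0.02],[0,0,0]],
    [1,[0,0,-0.02],[0,0,0]],
    [1,[0,0,0.6],[0,0,0]],
    [1,[0,0,1.6],[0,0,0]],
    [1,[0,0,2.8],[0,0,0]],
    [1,[0,0,4.0],[0,0,0]],
    [1,[-0.5,0.8,4.0],[0,0,0]],
    [1,[-1.0,1.7,4.0],[0,0,0]]
  ]
}}

```text
time: 24.45
tcp_pos: [0.5542, -0.2343, 0.4367]
eef_rot: [3.135, 0.171, 0.006]
contact_force: [0.3, 1.5, -0.4]
grip_width: 0.0875
```

>>> {"api": "send_rows", "payload": {
  "steps": [
    [1,[-3.0,5.2,0],[0,0,-1]],
    [1,[-3.0,5.2,0],[0,0,-2]],
    [1,[-3.0,5.2,0],[0,0,-3]],
    [1,[-3.0,5.2,0],[0,0,-4]],
    [1,[-3.0,5.2,0],[0,0,-5]],
    [1,[-3.0,5.2,0],[0,0,-6]],
    [1,[-3.0,5.2,0],[0,0,-7]],
    [1,[-3.0,5.2,0],[0,0,-8]],
    [1,[-3.0,5.2,0],[0,0,-9]],
    [1,[-3.0,5.2,0],[0,0,-10]]
  ]
}}

```text
time: 25.45
tcp_pos: [0.4343, -0.0263, 0.4352]
eef_rot: [-2.509, 1.889, 0.001]
contact_force: [0.2, -0.1, 0.8]
grip_width: 0.0871
```

Run:
```python
from h import *
np.set_printoptions(precision=4,suppress=True)
st(); s=arm.grab_frame('scene')[:,:,::-1];w=arm.grab_frame('wrist')[:,:,::-1];t=arm.grab_frame('top')[:,:,::-1]
cv2.imwrite('pics/w8.png',w);cv2.imwrite('pics/t8.png',t);cv2.imwrite('pics/s8.png',s)
m=np.zeros((600,800,3),np.uint8); m[:300,:400]=cv2.resize(s[120:240,120:280],None,fx=2.5,fy=2.5,interpolation=2)
m[:300,400:]=cv2.resize(w,(400,300)); m[300:600,:400]=cv2.resize(t[150:270,255:415],None,fx=2.5,fy=2.5,interpolation=2);m[300:600,400:]=cv2.resize(s[170:290,160:320],None,fx=2.5,fy=2.5,interpolation=2)
cv2.imwrite('pics/c8.png',m)
for n,im,z in(('top',t,.03),('scene',s,.03),('wrist',w,.03)):
    k=cv2.inRange(cv2.cvtColor(im,cv2.COLOR_BGR2HSV),(22,130,70),(32,255,255)); N,_,q,ce=cv2.connectedComponentsWithStats(k)
    print(n,[(q[i].tolist(),ce[i].round(1)) for i in range(1,N) if q[i,4]>300])
```

```text
t 25.45 grasp [ 0.4342 -0.0261  0.2712] zax [-0.     0.001 -1.   ] jaw yaw -73.96 F [ 0.2 -0.1  0.8] w 0.0871 j [ 0.32  0.03 -0.37 -0.   -1.17 -0.04]
top []
scene [([8, 38, 40, 63, 1348], array([30.1, 68.6])), ([235, 170, 38, 32, 866], array([255.4, 186.1]))]
wrist [([235, 102, 45, 89, 3220], array([256.4, 145.2]))]
```

View pics/c8.png

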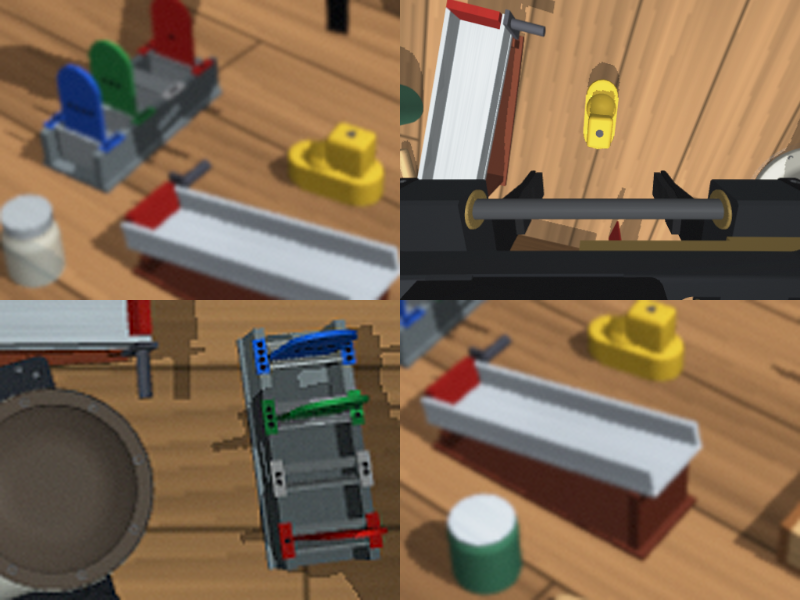

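All three plates stand in their pockets (blue 80,100; green 112,75; red 175,30 in the crop), and white's pocket is empty. In the scene camera the last is where it was at the start. Now measuring the last and chute.

Run:
```python
from h import *
np.set_printoptions(precision=4,suppress=True)
W=cam('wrist');T=cam('top');S=cam('scene')
def tri(A,a,B,b):
    e1,d1=rays(A,[a]);e2,d2=rays(B,[b]);x,*_=np.linalg.lstsq(np.c_[d1[0],-d2[0]],e2-e1,rcond=None)
    q1=e1+d1[0]*x[0];q2=e2+d2[0]*x[1];return (q1+q2)/2,np.linalg.norm(q1-q2)
w=cv2.imread('pics/w8.png')
k=cv2.inRange(cv2.cvtColor(w,cv2.COLOR_BGR2HSV),(22,130,70),(32,255,255)); cs=max(cv2.findContours(k,0,2)[0],key=cv2.contourArea)
g=w[140:195,225:285].astype(int); d=(g[:,:,2]<120)&(abs(g[:,:,2]-g[:,:,0])<60); ys,xs=np.where(d)
roi=(225+xs,140+ys); print('dark',len(xs))
wx=lambda u,v:((u-400)*1.28-.2,v*1.28-.2)
dot=wx(599,133); print('dot wrist z82',onz(W,[dot],.082),'top0',onz(T,[(264.7,236.8)],.082))
sx=lambda u,v:(120+u/2.5-.3,120+v/2.5-.3)
print('dot tri',tri(W,dot,S,sx(351,133)))
e=cv2.minAreaRect(cs);print(e)
bx,by,bw,bh=cv2.boundingRect(cs)
pts=cs[:,0]
print('toe',pts[pts[:,1].argmin()],onz(W,[pts[pts[:,1].argmin()]],.018),'heel',onz(W,[(wx(598,148))],.04))
c2=lambda u,v:(180+(u-401)/2.75-.3,125+v/2.75-.3)
print('low wall tops z.0605',onz(T,[c2(771,27),c2(776,118)],.0605),'high z.1205',onz(T,[c2(424,23),c2(424,124)],.1205))
# wrist chute: stop top edges, wall tops
print('wrist floor at stop z.036',onz(W,[wx(447,18),wx(503,25)],.036))
print('wrist wall far top at mid',onz(W,[wx(437,60),wx(510,40)],.06))
s3=lambda u,v:(160+(u-400)/2.5-.3,170+(v-300)/2.5-.3)
print('scene high wall tops',onz(S,[s3(654,474),s3(698,428)],.1205),'low',onz(S,[s3(424,398),s3(474,362)],.0605))
```

```text
dark 61
dot wrist z82 [[ 0.4335 -0.029   0.082 ]] top0 [[ 0.4333 -0.0259  0.082 ]]
dot tri (array([ 0.433 , -0.0289,  0.0849]), np.float64(0.001992525542553785))
((256.18292236328125, 145.85366821289062), (41.6326904296875, 88.89738464355469), 6.340191841125488)
toe [253 102] [[ 0.4574 -0.1034  0.018 ]] heel [[0.4247 0.0062 0.04  ]]
low wall tops z.0605 [[ 0.6822 -0.1491  0.0605]
 [ 0.5999 -0.1517  0.0605]] high z.1205 [[0.6698 0.1496 0.1205]
 [0.5842 0.148  0.1205]]
wrist floor at stop z.036 [[ 0.6998 -0.1236  0.036 ]
 [ 0.618  -0.1385  0.036 ]]
wrist wall far top at mid [[ 0.6931 -0.062   0.06  ]
 [ 0.5949 -0.1197  0.06  ]]
scene high wall tops [[0.6692 0.1523 0.1205]
 [0.5929 0.1488 0.1205]] low [[ 0.6822 -0.146   0.0605]
 [ 0.6051 -0.1441  0.0605]]
```

>>> {"api": "send_rows", "payload": {
  "steps": [
    [1,[-0.02,-0.035,-0.5],[0,0,-1.0]],
    [1,[-0.02,-0.035,-1.4],[0,0,-1.08]],
    [1,[-0.02,-0.035,-2.5],[0,0,-1.08]],
    [1,[-0.02,-0.035,-3.5],[0,0,-1.08]],
    [1,[-0.02,-0.035,-4.3],[0,0,-1.08]],
    [1,[-0.02,-0.035,-4.9],[0,0,-1.08]],
    [1,[-0.02,-0.035,-5.2],[0,0,-1.08]],
    [1,[-0.02,-0.035,-5.2],[0,0,-1.08]],
    [1,[-0.02,-0.035,-5.2],[0,0,-1.08]]
  ],
  "squeeze": 30
}}

```text
time: 26.5
tcp_pos: [0.4342, -0.0276, 0.2271]
eef_rot: [-2.368, 2.065, 0.001]
contact_force: [-0.1, -0.5, 0.3]
grip_width: 0.0871
```

>>> {"api": "send_rows", "payload": {
  "steps": [
    [0.25,[0,0,0],[0,0,0]],
    [0.25,[0,0,0],[0,0,0]],
    [0.25,[0,0,0],[0,0,0]],
    [0.25,[0,0,0],[0,0,0]],
    [0.25,[0,0,0],[0,0,0]],
    [0.25,[0,0,0],[0,0,0]],
    [0.25,[0,0,0],[0,0,0]],
    [0.25,[0,0,0],[0,0,0]]
  ]
}}

```text
time: 27.3
tcp_pos: [0.4337, -0.0277, 0.2267]
eef_rot: [2.365, -2.067, -0.003]
contact_force: [-0.4, 0.3, 0.9]
grip_width: 0.0377
```

Run:
```python
from h import *
st()
```

```text
t 27.3 grasp [ 0.4334 -0.0276  0.0627] zax [-0.002  0.001 -1.   ] jaw yaw -82.29 F [-0.4  0.3  0.9] w 0.0377 j [ 0.31  0.3  -0.67 -0.   -0.6  -0.18]
```

Ankle gripped: width 37.7 mm against 38 expected. Lifting, tilting 12° toe down and bringing it over the head of the chute.

>>> {"api": "send_rows", "payload": {
  "steps": [
    [0.25,[0,0,0.6],[0,0,0]],
    [0.25,[0,0,1.6],[0,0,0]],
    [0.25,[0,0,2.6],[0,0,0]],
    [0.25,[0.5,0.2,3.4],[0.4,0.03,-0.2]],
    [0.25,[1.4,0.5,3.4],[0.8,0.07,-0.4]],
    [0.25,[2.4,0.8,3.4],[1.2,0.1,-0.55]],
    [0.25,[3.4,1.15,3.4],[1.5,0.134,-0.64]],
    [0.25,[4.4,1.5,3.4],[1.5,0.134,-0.64]],
    [0.25,[5.0,1.66,3.4],[1.5,0.134,-0.64]],
    [0.25,[5.0,1.66,3.4],[1.5,0.134,-0.64]]
  ]
}}

```text
time: 28.3
tcp_pos: [0.6362, 0.0396, 0.3603]
eef_rot: [-2.161, 2.065, 0.231]
contact_force: [-1.2, -1.0, -3.2]
grip_width: 0.0382
```

Run:
```python
from h import *
np.set_printoptions(precision=4,suppress=True)
st(); w=arm.grab_frame('wrist')[:,:,::-1];s=arm.grab_frame('scene')[:,:,::-1];cv2.imwrite('pics/w9.png',w);cv2.imwrite('pics/s9.png',s)
m=np.zeros((500,800,3),np.uint8); m[:450,:450]=cv2.resize(w[0:256,130:386],(450,450)); m[:480,460:800]=cv2.resize(s[110:278,170:289],(340,480),interpolation=2)
cv2.imwrite('pics/c9.png',m)
```

```text
t 28.3 grasp [0.6342 0.0738 0.1999] zax [-0.012  0.209 -0.978] jaw yaw -87.4 F [-1.2 -1.  -3.2] w 0.0382 j [ 0.27  0.44  0.06 -0.23 -1.15 -0.14]
```

View pics/c9.png

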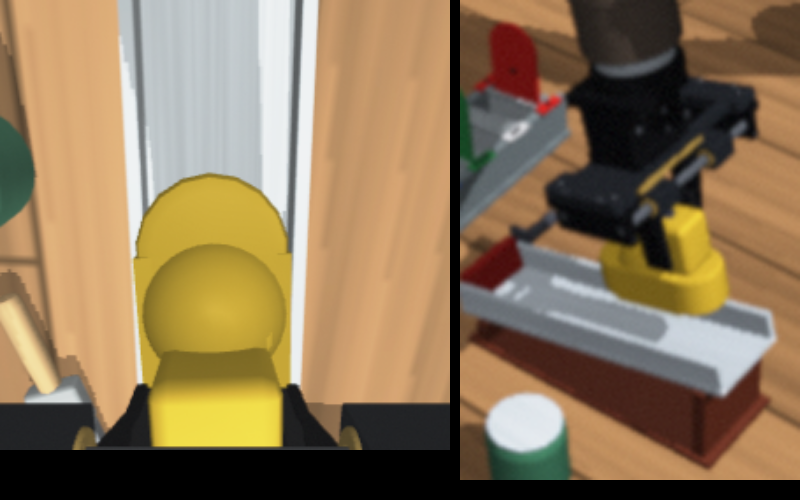

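The wrist crop shows the last (212,280) lined up with the chute floor (145–290, middle 217). It needs about 1.7 mm towards −x, which matches the arm reading. Lowering.

>>> {"api": "send_rows", "payload": {
  "steps": [
    [0.25,[-0.045,-0.02,-0.5],[0,0,0]],
    [0.25,[-0.045,-0.02,-0.9],[0,0,0]],
    [0.25,[-0.045,-0.02,-1.15],[0,0,0]],
    [0.25,[-0.045,-0.02,-1.3],[0,0,0]],
    [0.25,[-0.045,-0.02,-1.3],[0,0,0]],
    [0.25,[-0.045,-0.02,-1.3],[0,0,0]]
  ]
}}

```text
time: 29.0
tcp_pos: [0.6321, 0.0379, 0.3115]
eef_rot: [-2.16, 2.064, 0.228]
contact_force: [1.0, -0.5, -1.5]
grip_width: 0.0378
```

Run:
```python
from h import *
st()
```

```text
t 29.0 grasp [0.6306 0.0722 0.1512] zax [-0.009  0.209 -0.978] jaw yaw -87.4 F [ 1.  -0.5 -1.5] w 0.0378 j [ 0.27  0.48 -0.01 -0.24 -1.05 -0.11]
```

>>> {"api": "send_rows", "payload": {
  "steps": [
    [0.25,[0.02,0,-0.07],[0,0,0]],
    [0.25,[0.02,0,-0.12],[0,0,0]],
    [0.25,[0.02,0,-0.15],[0,0,0]],
    [0.25,[0.02,0,-0.15],[0,0,0]]
  ]
}}

```text
time: 29.4
tcp_pos: [0.6327, 0.0379, 0.3046]
eef_rot: [-2.16, 2.065, 0.23]
contact_force: [-0.0, 0.6, -1.9]
grip_width: 0.0378
```

Run:
```python
from h import *
st()
```

```text
t 29.4 grasp [0.631  0.0722 0.1442] zax [-0.011  0.209 -0.978] jaw yaw -87.41 F [-0.   0.6 -1.9] w 0.0378 j [ 0.27  0.48 -0.01 -0.24 -1.04 -0.1 ]
```

>>> {"api": "send_rows", "payload": {
  "steps": [
    [0.25,[0.02,0,-0.04],[0,0,0]],
    [0.25,[0.02,0,-0.06],[0,0,0]],
    [0.25,[0.02,0,-0.06],[0,0,0]]
  ]
}}

```text
time: 29.7
tcp_pos: [0.6335, 0.0379, 0.3041]
eef_rot: [-2.161, 2.063, 0.229]
contact_force: [-2.1, -0.1, 4.7]
grip_width: 0.0381
```

Run:
```python
from h import *
st(); s=arm.grab_frame('scene')[:,:,::-1]; cv2.imwrite('pics/s10.png',s)
```

```text
t 29.7 grasp [0.6318 0.0722 0.1438] zax [-0.01   0.209 -0.978] jaw yaw -87.36 F [-2.1 -0.1  4.7] w 0.0381 j [ 0.27  0.48 -0.01 -0.24 -1.04 -0.1 ]
```

Sole is on the floor (4.7 N). Letting go and backing off along the floor normal.

>>> {"api": "send_rows", "payload": {
  "steps": [
    [0.6,[0,0,0.03],[0,0,0]],
    [0.8,[0,0,0.03],[0,0,0]],
    [0.8,[0,0,0.03],[0,0,0]],
    [0.8,[0,0,0.03],[0,0,0]],
    [0.8,[0,-0.1,0.5],[0,0,0]],
    [0.8,[0,-0.2,1.0],[0,0,0]],
    [0.8,[0,-0.35,1.7],[0,0,0]],
    [0.8,[0,-0.5,2.4],[0,0,0]],
    [0.8,[0,-0.5,2.4],[0,0,0]]
  ]
}}

```text
time: 30.65
tcp_pos: [0.6344, 0.0172, 0.4034]
eef_rot: [-2.156, 2.059, 0.219]
contact_force: [0.4, -0.5, 0.1]
grip_width: 0.0699
```

```bash
cat > last.py <<'E'
from h import *
np.set_printoptions(precision=4,suppress=True)
O=np.array([.6416,-.129,.036]);d=np.array([.044,-.977,-.208]);nn=np.array([.0093,-.2077,.978]);yy=np.cross(nn,d)
Mx=np.c_[d,yy,nn]
def deck(p): return (np.atleast_2d(p)-O)@Mx
def onpl(c,px,h):
    e,r=rays(c,px); t=(h-((e-O)@nn))/(r@nn); return deck(e+r*t[:,None])
def yel(im):
    k=cv2.inRange(cv2.cvtColor(im,cv2.COLOR_BGR2HSV),(20,120,60),(33,255,255)); return k
s,g=st(); print('grasp in deck',deck(g))
T=cam('top');W=cam('wrist');S=cam('scene')
for n in('top','wrist','scene'):
    im=arm.grab_frame(n)[:,:,::-1]; cv2.imwrite(f'pics/l_{n}.png',im)
    k=yel(im); 
    if n=='scene': k[:140]=0
    cs=[c for c in cv2.findContours(k,0,2)[0] if cv2.contourArea(c)>120]
    for c in cs:
        p=c[:,0].astype(float); P=onpl(cam(n),p,.018); print(n,cv2.contourArea(c),'foot-plane deck x',P[:,0].min(),P[:,0].max(),'y',P[:,1].min(),P[:,1].max())
E
python3 last.py
```

```text
t 30.65 grasp [0.6342 0.0516 0.243 ] zax [-0.001  0.21  -0.978] jaw yaw -87.42 F [ 0.4 -0.5  0.1] w 0.0699 j [ 0.23  0.4   0.11 -0.22 -1.24 -0.12]
grasp in deck [[-0.2198  0.0008  0.1649]]
top 203.0 foot-plane deck x -0.2597636229056075 -0.23059457826497068 y -0.02817955367247313 0.03373015108891767
wrist 3802.0 foot-plane deck x -0.39165098961053707 -0.36742232706785866 y -0.30811917395530103 0.06763769314526187
wrist 457.0 foot-plane deck x -0.3523966233968746 -0.2894683754247182 y -0.1612733834688506 -0.1313742644775745
wrist 473.0 foot-plane deck x -0.35243834183676065 -0.2894621290364187 y 0.129471669094188 0.15911651458369147
wrist 6139.5 foot-plane deck x -0.26803848127259844 -0.13853139836557135 y -0.030502025859777133 0.02775130378908795
scene 980.0 foot-plane deck x -0.2668994613256554 -0.12410642104474286 y -0.09096420663633807 0.024506144698118962
scene 168.5 foot-plane deck x -0.7788563217401702 -0.7481461523233911 y -0.4100842456076082 -0.2724884302697507
```

The last sits at deck x ≈ −0.20 (toe at −0.139), y ≈ −1 mm, and is let go. Now bringing the shut fingers behind the heel, high enough that the gripper's body clears the ankle.

>>> {"api": "send_rows", "payload": {
  "steps": [
    [0,[-0.085,1.0,0.4],[0,0,0]],
    [0,[-0.085,1.9,0.4],[0,0,0]],
    [0,[-0.085,1.9,0.4],[0,0,0]],
    [0,[-0.085,1.9,0.4],[0,0,0]],
    [0,[-0.085,1.9,0.4],[0,0,0]],
    [0,[-0.085,1.9,0.4],[0,0,0]],
    [0,[-0.085,1.9,0.4],[0,0,0]],
    [0,[-0.085,1.9,0.4],[0,0,0]],
    [0,[-0.085,1.9,0.4],[0,0,0]]
  ]
}}

```text
time: 31.7
tcp_pos: [0.6302, 0.0935, 0.4144]
eef_rot: [-2.159, 2.065, 0.23]
contact_force: [-0.4, -0.1, -0.4]
grip_width: 0.0058
```

```bash
python3 last.py
```

```text
t 31.7 grasp [0.6285 0.1278 0.254 ] zax [-0.01   0.209 -0.978] jaw yaw -87.44 F [-0.4 -0.1 -0.4] w 0.0058 j [ 0.35  0.4   0.13 -0.21 -1.24 -0.25]
grasp in deck [[-0.2968 -0.0015  0.1598]]
top 980.5 foot-plane deck x -0.24978823808096282 -0.14089113572724854 y -0.02832420514903458 0.034063182460994434
wrist 3698.0 foot-plane deck x -0.4684722205834007 -0.4446371983811938 y -0.15929647612285966 0.2190086832893095
wrist 125.5 foot-plane deck x -0.4295572129723806 -0.3666178157468593 y -0.02786616012674717 -0.021270320532744254
wrist 130.5 foot-plane deck x -0.429517721326269 -0.36658370893031533 y 0.017729801593703114 0.025333216345843425
wrist 7676.0 foot-plane deck x -0.2596806672169171 -0.13518786618998177 y -0.028605618902005674 0.03018748255303703
scene 975.5 foot-plane deck x -0.2668994613256554 -0.12410642104474286 y -0.09096420663633807 0.024506144698118962
scene 172.0 foot-plane deck x -0.7788563217401702 -0.7481461523233911 y -0.4100842456076082 -0.2724884302697507
```

>>> {"api": "send_rows", "payload": {
  "steps": [
    [0,[0,0.2,-0.9],[0,0,0]],
    [0,[0,0.4,-1.8],[0,0,0]],
    [0,[-0.02,0.55,-2.5],[0,0,0]],
    [0,[-0.03,0.64,-2.95],[0,0,0]],
    [0,[-0.03,0.64,-3.0],[0,0,0]],
    [0,[-0.03,0.64,-3.0],[0,0,0]]
  ]
}}

```text
time: 32.45
tcp_pos: [0.6292, 0.1195, 0.2944]
eef_rot: [-2.161, 2.064, 0.229]
contact_force: [0.2, -0.5, 0.5]
grip_width: 0.0008
```

```bash
python3 last.py | head -3
```

```text
t 32.45 grasp [0.6275 0.1538 0.1341] zax [-0.011  0.209 -0.978] jaw yaw -87.38 F [ 0.2 -0.5  0.5] w 0.0008 j [ 0.39  0.5  -0.02 -0.24 -1.   -0.22]
grasp in deck [[-0.2973 -0.0013  0.037 ]]
top 1084.0 foot-plane deck x -0.264574741915189 -0.14089113572724854 y -0.028393385594011732 0.034063182460994434
```

Pushing gently downhill, first stage 90 mm.

>>> {"api": "send_rows", "payload": {
  "steps": [
    [0,[0.01,-0.24,-0.05],[0,0,0]],
    [0,[0.02,-0.49,-0.1],[0,0,0]],
    [0,[0.03,-0.73,-0.16],[0,0,0]],
    [0,[0.045,-0.98,-0.21],[0,0,0]],
    [0,[0.055,-1.22,-0.26],[0,0,0]],
    [0,[0.065,-1.47,-0.31],[0,0,0]],
    [0,[0.08,-1.71,-0.36],[0,0,0]],
    [0,[0.09,-1.95,-0.42],[0,0,0]],
    [0,[0.1,-2.2,-0.47],[0,0,0]]
  ]
}}

```text
time: 33.5
tcp_pos: [0.633, 0.0307, 0.2753]
eef_rot: [-2.16, 2.065, 0.23]
contact_force: [0.3, -0.2, -0.4]
grip_width: 0.0003
```

```bash
python3 last.py
```

```text
t 33.5 grasp [0.6312 0.065  0.1149] zax [-0.011  0.209 -0.978] jaw yaw -87.41 F [ 0.3 -0.2 -0.4] w 0.0003 j [ 0.25  0.51 -0.04 -0.25 -0.99 -0.07]
grasp in deck [[-0.2064 -0.0016  0.0368]]
top 617.5 foot-plane deck x -0.16141322394633095 -0.07728949040879973 y -0.028726461505122543 0.032242947245044416
wrist 3716.5 foot-plane deck x -0.26968146258014725 -0.25649258154321447 y -0.08700203341821869 0.1276808377197367
wrist 24529.0 foot-plane deck x -0.20858383601562175 -0.07888151734480325 y -0.03240389707517754 0.030531033561159573
scene 176.5 foot-plane deck x -0.20142428110643668 -0.06094861733521887 y -0.02902131310312987 0.02453812853657668
scene 169.0 foot-plane deck x -0.7788563217401702 -0.7481461523233911 y -0.4100842456076082 -0.2724884302697507
```

>>> {"api": "send_rows", "payload": {
  "steps": [
    [0,[0.01,-0.2,-0.04],[0,0,0]],
    [0,[0.02,-0.42,-0.09],[0,0,0]],
    [0,[0.03,-0.65,-0.14],[0,0,0]],
    [0,[0.04,-0.88,-0.19],[0,0,0]],
    [0,[0.05,-1.1,-0.235],[0,0,0]],
    [0,[0.06,-1.32,-0.28],[0,0,0]],
    [0,[0.07,-1.52,-0.325],[0,0,0]],
    [0,[0.075,-1.66,-0.355],[0,0,0]],
    [0,[0.075,-1.71,-0.365],[0,0,0]],
    [0,[0.075,-1.71,-0.365],[0,0,0]]
  ]
}}

```text
time: 34.65
tcp_pos: [0.6359, -0.0373, 0.2608]
eef_rot: [-2.16, 2.065, 0.23]
contact_force: [-1.1, 0.5, 0.7]
grip_width: 0.0005
```

```bash
python3 last.py
```

```text
t 34.65 grasp [ 0.6342 -0.003   0.1004] zax [-0.011  0.209 -0.978] jaw yaw -87.43 F [-1.1  0.5  0.7] w 0.0005 j [ 0.15  0.54 -0.04 -0.25 -0.99  0.04]
grasp in deck [[-0.1368 -0.0017  0.0368]]
top 491.5 foot-plane deck x -0.0817164493207719 -0.003645250415244788 y -0.028886702418543058 0.030710630717871956
wrist 3679.0 foot-plane deck x -0.2017937085064855 -0.18833810499735984 y -0.08696145088835189 0.12809791739645165
wrist 24484.5 foot-plane deck x -0.14107963660365833 -0.010552027665491999 y -0.03217699042526397 0.03130400471540781
scene 176.5 foot-plane deck x -0.13657968325283307 -0.015092710511931394 y -0.031233838068697926 0.024238527522516064
scene 172.0 foot-plane deck x -0.7788563217401702 -0.747763329374335 y -0.4100842456076082 -0.2724884302697507
```

>>> {"api": "send_rows", "payload": {
  "steps": [
    [0,[0,-0.05,-0.01],[0,0,0]],
    [0,[0,-0.1,-0.02],[0,0,0]],
    [0,[0,-0.15,-0.03],[0,0,0]],
    [0,[0.01,-0.2,-0.04],[0,0,0]],
    [0,[0.01,-0.2,-0.04],[0,0,0]]
  ]
}}

```text
time: 35.3
tcp_pos: [0.6364, -0.0452, 0.2592]
eef_rot: [-2.16, 2.065, 0.23]
contact_force: [0.0, 0.4, 0.1]
grip_width: 0.0004
```

```bash
python3 last.py
```

```text
t 35.3 grasp [ 0.6346 -0.0109  0.0989] zax [-0.011  0.209 -0.978] jaw yaw -87.43 F [0.  0.4 0.1] w 0.0004 j [ 0.13  0.54 -0.04 -0.25 -0.99  0.05]
grasp in deck [[-0.1287 -0.0017  0.0369]]
top 477.0 foot-plane deck x -0.0738444338540006 0.004123552839471293 y -0.028919594182089437 0.028361847846221283
wrist 3698.0 foot-plane deck x -0.19370736334610397 -0.18008548846025835 y -0.08768700782307215 0.12840544850466598
wrist 24438.5 foot-plane deck x -0.13345476745207527 -0.0020852028018508643 y -0.03212917592408701 0.031345232616175625
scene 180.0 foot-plane deck x -0.12878980617352254 -0.009621144607862444 y -0.03279276407856938 0.024933320227641102
scene 172.0 foot-plane deck x -0.7788563217401702 -0.7481461523233911 y -0.4100842456076082 -0.2724884302697507
```

No contact yet, so another 10 mm in small steps until the force rises.

>>> {"api": "send_rows", "payload": {
  "steps": [
    [0,[0,-0.06,-0.01],[0,0,0]],
    [0,[0,-0.12,-0.025],[0,0,0]],
    [0,[0.01,-0.18,-0.04],[0,0,0]],
    [0,[0.01,-0.24,-0.05],[0,0,0]],
    [0,[0.01,-0.24,-0.05],[0,0,0]]
  ]
}}

```text
time: 35.95
tcp_pos: [0.6368, -0.049, 0.2587]
eef_rot: [-2.154, 2.057, 0.238]
contact_force: [-2.3, 21.4, 5.7]
grip_width: 0.0008
```

```bash
python3 last.py | head -3
```

```text
t 35.95 grasp [ 0.6354 -0.013   0.0987] zax [-0.009  0.219 -0.976] jaw yaw -87.37 F [-2.3 21.4  5.7] w 0.0008 j [ 0.12  0.54 -0.03 -0.26 -0.99  0.07]
grasp in deck [[-0.1266 -0.001   0.0371]]
top 453.0 foot-plane deck x -0.06928240199632388 0.0044691067275401805 y -0.02889501893657891 0.028389267882834277
```

Toe is firmly against the stop (21 N). Backing off uphill and clear.

>>> {"api": "send_rows", "payload": {
  "steps": [
    [0,[-0.01,0.3,0.06],[0,0,0]],
    [0,[-0.03,0.8,0.17],[0,0,0]],
    [0,[-0.06,1.5,0.32],[0,0,0]],
    [0,[-0.06,1.6,1.0],[0,0,0]],
    [0,[-0.06,1.6,2.0],[0,0,0]],
    [0,[-0.06,1.6,3.0],[0,0,0]],
    [0,[-1.0,2.4,4.0],[0,0,0]],
    [0,[-2.0,3.2,4.6],[0,0,0]],
    [0,[-3.0,4.0,4.6],[0,0,0]],
    [0,[-3.5,4.8,4.6],[0,0,0]]
  ]
}}

```text
time: 37.1
tcp_pos: [0.499, 0.1325, 0.4428]
eef_rot: [-2.156, 2.064, 0.227]
contact_force: [0.8, 0.6, 0.7]
grip_width: 0.0003
```

```bash
python3 last.py
python3 - <<'E'
import cv2,numpy as np
t=cv2.imread('pics/l_top.png');s=cv2.imread('pics/l_scene.png')
m=np.zeros((590,800,3),np.uint8); m[:360,:]=cv2.resize(t[120:262,170:430],None,fx=3.07,fy=2.535)[:360,:798].repeat(1,0) if 0 else cv2.resize(t[120:262,130:430],(800,360),interpolation=2)
m[360:590,:400]=cv2.resize(s[110:248,120:360],(400,230),interpolation=2); m[360:590,400:]=cv2.resize(s[150:265,150:350],(400,230),interpolation=2)
cv2.imwrite('pics/fin.png',m)
E
```

```text
t 37.1 grasp [0.4978 0.1669 0.2825] zax [-0.007  0.21  -0.978] jaw yaw -87.51 F [0.8 0.6 0.7] w 0.0003 j [ 0.52  0.16 -0.13 -0.2  -1.18 -0.41]
grasp in deck [[-0.3467 -0.1303  0.1783]]
top 1034.0 foot-plane deck x -0.12017457417233447 0.0044691067275401805 y -0.028943605718306925 0.033135157013148855
wrist 3712.5 foot-plane deck x -0.5377159307737095 -0.5108693554086261 y -0.29356693949098517 0.10875326350763767
scene 849.5 foot-plane deck x -0.12878980617352254 0.03096103277992232 y -0.09296922236214349 0.024048829632517817
scene 172.0 foot-plane deck x -0.7788563217401702 -0.7483007208224562 y -0.4100842456076082 -0.2724884302697507
```

View pics/fin.png

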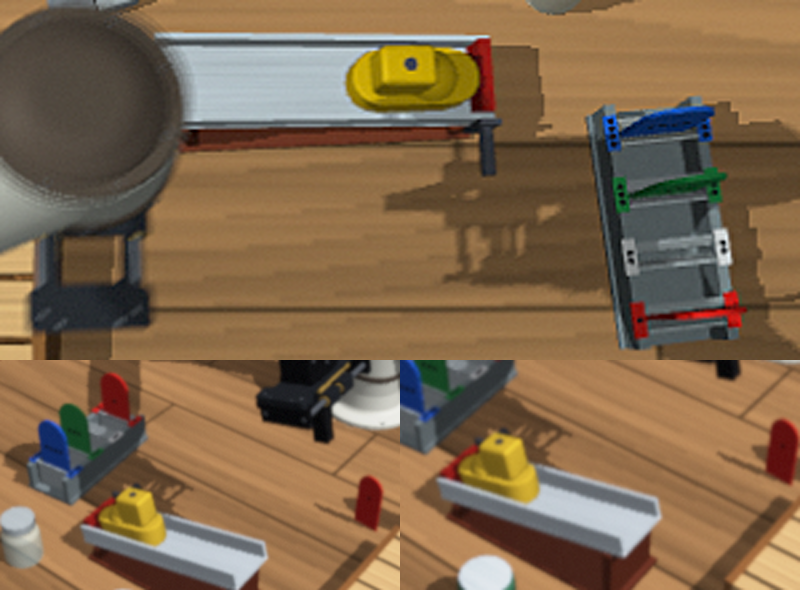

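The last's toe (478,80) is against the red stop at (485,75). All three plates are upright in their pockets, white's is empty, and the arm is clear. Handing in.

```bash
python3 -c "
from workcell import arm; print(arm.hand_in())"
```

```text
the job is handed in; nothing more can be done
None
```

The job is done and handed in at about 37 s of the 210 s. The hand-in returned no verdict.

- **Plates:** Plates 1 (red), 3 (green) and 4 (blue) stand in their own pockets, put in in that order. White plate 2 was absent, so its pocket is empty.
- **Last:** It was set on the chute at about 200 mm uphill of the stop, let go, and pushed down with shut fingers. Its toe met the stop at about 21 N. The arm then backed off clear of everything.

**Last checks:**
- **Final picture:** It shows the three plates upright and the last straight and mid-chute against the stop. The toe measured within about 5 mm of the stop, as close as the calibration allows.
- **Bystanders:** The jar and tin, where in view, looked untouched; I took no measurement of them or the brush at the end.

**What went wrong or disagreed:**
- **Jammed plate:** Green jammed at pocket 3 on the first try at about 34 N, below the 40 N limit. It tilted and slid up in the grip; I tilted the tool to stand it plumb, shifted it along the pocket and it went in.
- **Camera readings:** The wrist and top cameras disagreed by about 3–4 mm in y at the magazine. I corrected by comparing plate and pocket in the same view.

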